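# Locate a blank in the drilling fixture and lock the toggle clamp

### The job

An aluminium blank lies loose on the plywood of the drilling fixture. Slide it gently fully home first - its long rear edge flat against the steel fence and its left end touching the brass stop pin - then throw the toggle clamp over centre by its orange handle, without forcing it, until the handle is fully down on its stop and the rubber foot holds the blank there, ready for drilling. Leave the spanner, pliers, screwdriver, oil bottle and finished plate where they are.

Things in the scene. Friction and masses are not known exactly. Their poses are not given: they have to be found in the camera images.
- jig: Drilling fixture: heavy grey slotted plate fixed on the table, 200 (x) x 340 (y) x 18 mm; origin at the centre of its underside, x to the rear, y to the left. A plywood board, 12 mm thick (top 30 mm above the table), lies on it from x = -55 to +50 and y = -185 to -20 mm. Fence, stop pin and clamp are bolted on squarely, but set anew for each batch, up to 8 mm either way.
- fence: Steel bar, 22 (x) x 130 (y) x 28 mm high, standing on the grey plate along the rear of the plywood, axes parallel to the fixture's. Origin at the foot (18 mm above the table) of the face that locates the blank, at mid length: the face is the plane x = 0 of this frame and looks to -x, to the robot's side.
- stop_pin: Upright round brass pin, 16 mm diameter, 30 mm high, dark bolt head on top, on the grey plate between plywood and clamp, axes parallel to the fixture's. Origin at its foot (18 mm above the table), below the line that touches the blank: the blank's left end touches it at y = 0 of this frame, and the pin's own axis is at y = +8 mm.
- blank: Workpiece: flat aluminium blank 80 (x) x 140 (y) x 12 mm, 0.25 to 0.5 kg, with blue cross-marks, loose on the plywood (underside 30, top 42 mm above the table), 10 to 50 mm short of fence and pin, up to 0.12 rad askew. Origin at the centre of its underside, x to its rear long edge, y to its left end. 1 to 4 N slides it; fence and pin are rigid, and more than 25 N is too rough.
- blank_rear_left (a point): Point on the blank's rear long edge, 60 mm left of its middle, at half thickness: (40, 60, 6) mm in the blank's frame.
- blank_rear_right (a point): Point on the blank's rear long edge, 60 mm right of its middle, at half thickness: (40, -60, 6) mm in the blank's frame.
- blank_left_edge (a point): Middle of the blank's left end, at half thickness: (0, 70, 6) mm in the blank's frame.
- clamp: Toggle clamp's steel bracket, 46 mm wide, on the grey plate left of the pin. Origin at its foot (18 mm above the table) below the arm's pivot; x points to the work (the fixture's -y), z up, y along the pivots, to the rear. Arm pivot at (0, 0, 60) mm. Open, the arm stands nearly upright: its end is at x = +12, z = 135 mm, spindle and foot stick out of it to x = 60 at z = 105 to 150 mm.
- handle_end (a point): End of the clamp's orange grip (84 mm long, 20 wide, 15 thick), on its centre line; x of this frame runs along the handle. In the clamp's frame it goes from (-26, 0, 164) mm open through (-80, 0, 154) and (-128, 0, 128) to (-155, 0, 64) closed, its pivot (130 mm from the end) from (-4, 0, 35) to (-25, 0, 60): it is pushed near this end, away from the work and then down.
- clamp_foot: Spindle with black rubber foot, 18 mm diameter, on the clamp's arm, 66 mm from the arm's pivot, sprung: it gives up to 7 mm. Origin on the arm's centre line, 43 mm from the foot's face. Closed, it presses on the blank at x = 66 mm of the clamp's frame.
- spanner: Bystander: steel ring spanner, 140 mm long, lying on the grey plate at its front left. Origin at its middle, underside.
- drilled_plate: Bystander: finished plate of the blank's size (80 x 140 x 12 mm) with four dark drilled holes, lying on the table to the right. Origin at the centre of its underside.
- pliers_red: Bystander: pliers with red handles, 190 mm long, on the table. Origin near their middle, underside.
- pliers_yellow: Bystander: pliers with yellow handles, 190 mm long, on the table. Origin near their middle, underside.
- screwdriver: Bystander: screwdriver with a green handle, 200 mm long, on the table. Origin at its middle, underside.
- oil_bottle: Bystander: small amber oil bottle with a red cap, 56 mm diameter, 130 mm high, standing at the back of the table. Origin at the centre of its underside.
- clamp_handle: The clamp's steel and orange handle. Origin at its lower link pin. It starts 10 degrees from upright, leaning away from the work, and ends nearly level (2 degrees above) on a rigid stop; the toggle is in line with the handle 7 degrees above level: left before that it springs back, beyond it snaps down. 1 N at its end moves it at first, up to 10 N over the last 20 degrees; over 25 N is forcing it.
There are look-alikes about, which are no part of the job. Leave any green or purple look-alike of the blank alone.

How it is judged:
On the way, in this order (a step that is already met when the one before it is completed fails the run):
1. the blank is home against fence and stop pin, flat on the plywood, with the clamp still open (x of each of blank_rear_left, blank_rear_right in the frame of fence above -0.0015 m and y of blank_left_edge in the frame of stop_pin above -0.0015 m and z of blank in the frame of jig below 0.032 m and angle between handle_end's own x axis and vertical below 0.8 rad), for 0.2 s.
2. the clamp handle is down on its stop and the foot presses on the blank (angle between handle_end's own x axis and vertical above 1.49 rad and contact force between clamp_foot and blank above 12 N), for 0.2 s.
At the end, for the whole second after the job is handed in: The blank lies flat on the plywood at rest, its rear edge (60 mm either side of the middle) within 1.5 mm of the fence, its left end within 1.5 mm of the stop pin; the clamp handle is down on its stop (over 1.49 rad from upright) and the rubber foot presses on the blank with over 12 N (all of step 2 and x of each of blank_rear_left, blank_rear_right in the frame of fence above -0.0015 m and y of blank_left_edge in the frame of stop_pin above -0.0015 m and z of blank in the frame of jig below 0.032 m and linear speed of blank below 0.01 m/s); the robot touches nothing.
It fails at once if the blank is pushed with more than 25 N (contact force between any of the fingers, the arm and blank above 25 N).
It fails at once if the clamp is pressed with more than 25 N (contact force between any of the fingers, the arm and clamp above 25 N).
It fails at once if a bystander is moved by more than 20 mm (distance of any of spanner, drilled_plate, pliers_red, pliers_yellow, screwdriver, oil_bottle from where it was at the start of the episode above 0.02 m).
It also fails if it takes over 67 s, if anything falls off the work surface, if the arm or the gripper's body presses on something with over 40 N, if the wrist force passes 120 N, or if a joint passes its speed limit or range.

### The arm

A 6-joint arm with a two-finger parallel gripper is mounted at the origin on the work surface. World frame = base frame: x ahead of the robot, y to its left, z up, the work surface at z = 0. Lengths are in m, angles in rad, forces in N, time in s.
With the tool pointing down it reaches from about 0.275 to 0.85 m from the base axis. Payload 5.2 kg.
Tool frame: the origin (TCP) lies at the very end of the fingers, on their centre line; the grasp point (between the pads) lies 19 mm behind it; z points along the fingers, y is the direction in which the jaws open and shut (so a half turn about z gives the same grasp; the last joint's range is limited). The gripper opens to 85 mm and grips with 20 to 120 N. Pads are 22 mm wide; open, the fingers measure 114 mm over their backs; the gripper's body (76 mm by 85 mm) begins 54 mm behind the grasp point. The pads swing forward as they close: fully open they stand 13 mm farther back than shut.
Start: joints at [1.128, 0.259, 1.535, -0, 1.348, -0.203], TCP at [0.131, 0.534, 0.231] pointing down, gripper open.
Joint ranges: [-3.14, 3.14], [-0.91, 2.08], [0.19, 2.58], [-1.22, 4.36], [0.22, 2.71], [-3.12, 3.12]. Speed limits (rad/s): [2.57, 2.57, 3.14, 3.14, 3.14, 3.14].

### API

Orientations are given as a rotation vector (axis times angle).
In Python, from workcell import read_state, capture, close_job, find_in gives the robot as it stands. The module is installed in compiled form; this text tells all that it offers.
- The arm moves only by the tool play_rows, never from a script. Its argument "rows" is one flat list of numbers, 7 for each row, row after row: the shift along the tool's x, y, z in m, then the turn, a rotation vector about the tool's x, y, z in rad, then the opening, from 0 (shut) to 1 (fully open). A call has exactly 5 rows; each row is the pose to reach, as a shift and turn from the pose commanded when the call began, along the tool's axes at that moment; what a row does not reach only later rows make up. A row lasts 1/8 s, in which the tool goes at most 62.5 mm and 10.7 degrees, less where a joint would pass 70% of its speed; a pose out of reach is approached as far as the arm can. A call with a gripper value outside its range is refused whole. The fingers move at their own pace and stop on an object; "newtons" is the grip in N (left out, the last holds). Time passes only in rows, so rows that repeat a pose let the fingers close, or fill a call up. It gives the time, the measured TCP pose, the force and the opening at its end, in the units of the state.
- read_state(): the state, without advancing time (a new reading comes with each control period).
- capture(name): name is "scene" or "top"; returns a dict with "frame" (420x560x3 uint8, blue, green, red), "K" (3x3 intrinsics, pixels), "R" (3x3) and "t" (3): a world point X has camera coordinates R X + t. Camera axes: x right, y down, z forward; pixel columns grow to the right and rows downward; lengths in m; the calibration is good to about 2 mm. A picture is of the moment at which its call begins. There is no depth.
- close_job(): hands the job in, once; it reports no verdict.
Trained networks look in the newest picture that a camera, given by its name, has taken for a name from the list of things; names that differ only in an ending like _2 or _b are one class to them, and where a whole thing is asked for, a point or a joint stands for the part that bears it (a point fixed in the world has none). Each returns a list of dicts, best first, with "conf" (0 to 1); they miss things now and then, are a little off and sometimes report something else, mostly with a low value. They report only what shows in the picture. A call takes as long as a camera call. They do not tell look-alikes from the thing itself.
- find_in(camera, thing): "position" ([x, y, z] in m, in the coordinates of the camera as it stood for that picture, good to about 4 mm: the middle of the surface that is visible of it).
The state is a dict: "time_s": time; "joint_positions": joint angles; "qd": joint speeds; "tau": joint torques, N m; "tcp_pos": TCP position; "tcp_rot": TCP orientation; "contact_force": force on the tool from outside, world axes, zero at the start; "torque": the same for the moment, N m; "width": finger opening in m.
Only numpy, scipy, OpenCV 4.12 (cv2) and the standard library are available. Lean on these libraries where they do the work, as an engineer would, in place of code of your own. Each camera call takes 0.05 s, during which the arm holds its last target.

## Working session

There is one attempt and no reset: what is moved stays moved. The work goes in short steps, Python scripts to look and compute and a tool call to move; the robot and the scene stay as the last step left them, time stands still between calls to the robot, and variables do not carry over. Pictures are saved under pics/ and viewed, and the job is handed in when it is done.

Besides the shell and the picture viewer there is one more tool, called after ">>>" in YAML: its name, and indented under it one key for each argument. play_rows: Moves the arm, as the interface text tells. Its arguments: {"type":"object","properties":{"rows":{"type":"array","items":{"type":"number"}},"newtons":{"type":"number"}},"required":["rows"]}

```bash
mkdir -p pics; python3 - <<'E'
from workcell import *
import cv2,numpy as np
s=read_state(); print(s)
for c in("scene","top"):
    d=capture(c); cv2.imwrite(f"pics/{c}0.png",d["frame"]); print(c,d["K"],d["R"],d["t"])
    for th in("jig","fence","stop_pin","blank","clamp","handle_end","clamp_foot","spanner","drilled_plate","blank_rear_left","blank_rear_right","blank_left_edge","clamp_handle"):
        for r in find_in(c,th)[:3]:
            p=np.array(d["R"]).T@(np.array(r["position"])-d["t"]); print(th,r["conf"],p.round(4))
E
```

```text
{'time_s': 0.0, 'joint_positions': array([ 1.12821922e+00,  2.59347261e-01,  1.53609756e+00,  3.17553497e-05,
        1.34800985e+00, -2.02786793e-01]), 'qd': array([-0.00117809,  0.00124191,  0.00083322,  0.00218816, -0.00032294,
       -0.00146664]), 'tau': array([ 2.37973341e-03, -4.46041632e+01, -2.90572071e+01,  1.83236176e-05,
        1.18837584e-02, -8.44310392e-06]), 'tcp_pos': array([0.1303496 , 0.53377934, 0.2304666 ]), 'tcp_rot': array([-3.75696686e-01, -3.11842182e+00,  2.75793805e-03]), 'contact_force': array([ 0.95687677, -0.02951917,  0.2386856 ]), 'torque': array([-0.01560872, -0.07069168,  0.00339091]), 'width': 0.0855487216966919}
scene [[420.3357702    0.         277.79491149]
 [  0.         420.3357702  209.64572499]
 [  0.           0.           1.        ]] [[-0.71306045  0.70097215  0.01352161]
 [ 0.58862699  0.60903234 -0.53159936]
 [-0.38087145 -0.3711033  -0.846888  ]] [ 0.32878521 -0.19566956  1.34012709]
jig 0.62 [0.5768 0.0093 0.021 ]
fence 0.85 [ 0.6205 -0.1157  0.0447]
fence 0.33 [0.4339 0.4598 0.0129]
stop_pin 0.48 [ 0.5802 -0.0316  0.045 ]
blank 0.94 
[... 1553 characters left out ...]
ndle_end 0.21 [ 0.557  -0.4208  0.0121]
clamp_foot 0.58 [ 0.3855 -0.5048  0.0127]
clamp_foot 0.57 [ 0.5693 -0.05    0.1425]
spanner 0.72 [0.476  0.0547 0.0253]
spanner 0.57 [ 0.5306 -0.1493  0.0397]
drilled_plate 0.81 [ 0.3877 -0.5031  0.0178]
blank_rear_left 0.87 [ 0.329  -0.1114  0.0173]
blank_rear_left 0.8 [0.3301 0.1475 0.0134]
blank_rear_left 0.68 [ 0.5316 -0.1552  0.0364]
blank_rear_right 0.67 [ 0.2119 -0.2687  0.0166]
blank_rear_right 0.57 [0.3276 0.15   0.0122]
blank_rear_right 0.56 [ 0.5316 -0.1523  0.0407]
blank_left_edge 0.91 [0.3289 0.1513 0.0059]
blank_left_edge 0.89 [ 0.5395 -0.1461  0.0391]
blank_left_edge 0.86 [ 0.2167 -0.2655  0.0129]
clamp_handle 0.51 [0.5642 0.016  0.1356]
```

View pics/scene0.png

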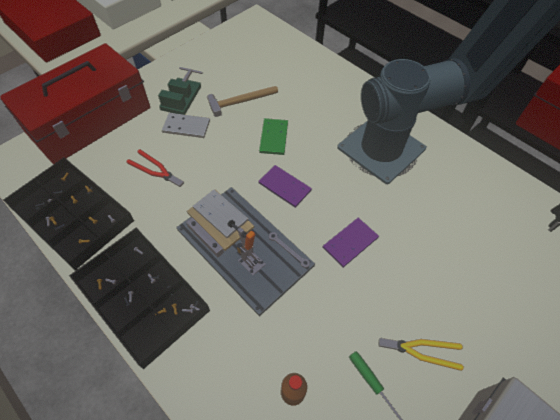

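View pics/top0.png

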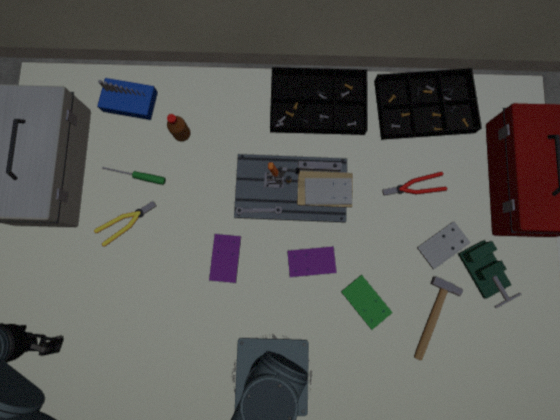

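```bash
python3 - <<'E'
import cv2
t=cv2.imread("pics/top0.png"); cv2.imwrite("pics/top0c.png",cv2.resize(t[130:290,220:380],(800,600) if 0 else (600,600),interpolation=cv2.INTER_CUBIC))
t=cv2.imread("pics/scene0.png"); cv2.imwrite("pics/scene0c.png",cv2.resize(t[130:280,180:380],(800,600),interpolation=cv2.INTER_CUBIC))
E
```

```text
(no output)
```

View pics/top0c.png

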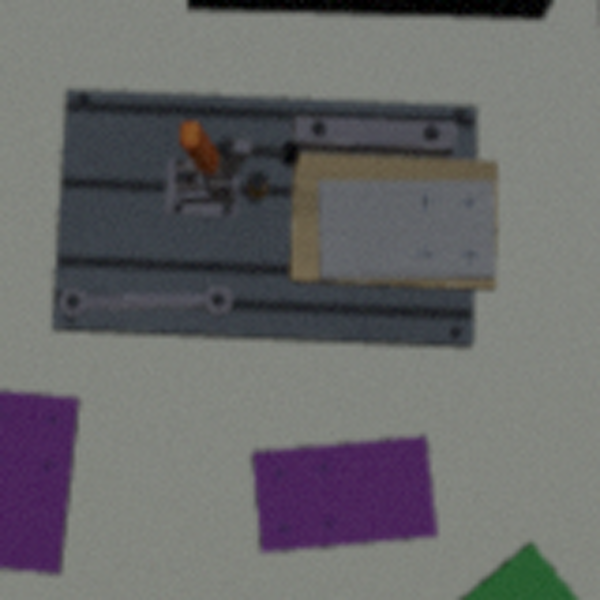

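View pics/scene0c.png

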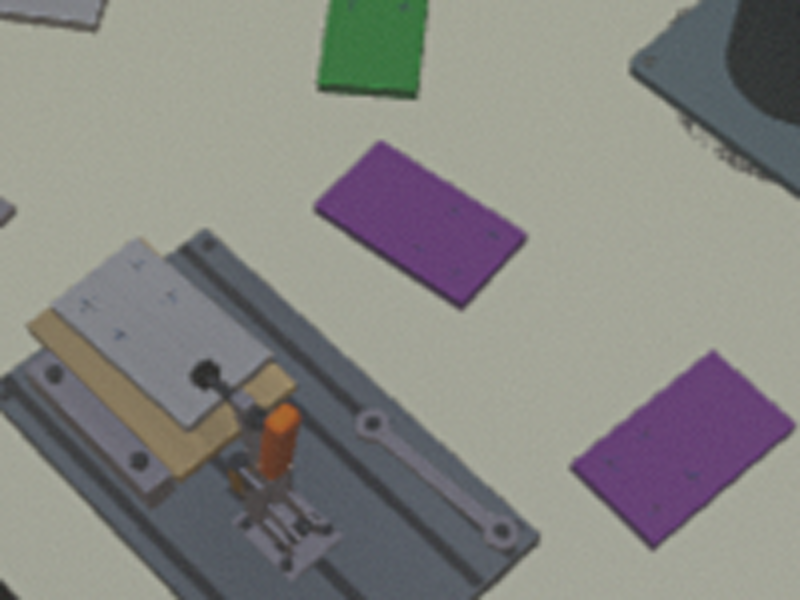

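The top view shows the fixture at centre. The bare aluminium blank lies on the plywood (crop px about 318–497 × 180–280), with the fence behind it and the orange handle at about (195,140). The purple and green plates are look-alikes. Next I measure these positions.

```bash
cat > h.py <<'E'
import numpy as np,cv2
from workcell import *
from scipy.spatial.transform import Rotation as Ro
def w(d,px,z):
    K,R,t=map(np.array,(d["K"],d["R"],d["t"]))
    r=R.T@np.linalg.inv(K)@np.array([px[0],px[1],1.]); c=-R.T@t
    return c+r*(z-c[2])/r[2]
def proj(d,X):
    K,R,t=map(np.array,(d["K"],d["R"],d["t"])); p=K@(R@np.array(X)+t); return p[:2]/p[2]
E
python3 - <<'E'
from h import *
print(Ro.from_rotvec(read_state()["tcp_rot"]).as_matrix().round(3))
d=capture("top"); T=lambda x,y:(220+(x+.5)/3.75-.5,130+(y+.5)/3.75-.5)
for n,px,z in[("jigRL",(68,90),.018),("jigRR",(475,106),.018),("jigFR",(472,347),.018),("jigFL",(54,330),.018),
 ("bRL",(318,179),.042),("bRR",(497,181),.042),("bFL",(320,277),.042),("bFR",(494,281),.042),
 ("fenceTopFL",(295,144),.046),("fenceTopFR",(457,150),.046),("fenceRL",(297,116),.046),("fenceRR",(460,122),.046),("plyRL",(300,154),.03),("plyRR",(497,162),.03),("plyFL",(290,279),.03),("plyFR",(494,290),.03),("pin",(258,185),.052),("hend",(190,124),.182)]:
    print(n,w(d,T(*px),z).round(4))
d=capture("scene"); T=lambda x,y:(180+(x+.5)/4-.5,130+(y+.5)/4-.5)
for n,px,z in[("bRL",(190,428),.042),("bRR",(52,306),.042),("bFL",(274,358),.042),("bFR",(140,242),.042),
 ("fenceTopFL",(172,485),.046),("fenceTopFR",(52,352),.046),("fenceRL",(150,497),.046),("fenceRR",(30,365),.046),("pin",(239,462),.052),("hend",(287,413),.182),("jigFR",(205,230),.018),("jigFL",(538,538),.018)]:
    print("s",n,w(d,T(*px),z).round(4))
E
```

```text
[[-0.971  0.237  0.   ]
 [ 0.237  0.971  0.   ]
 [-0.     0.    -1.   ]]
jigRL [0.6519 0.1255 0.018 ]
jigRR [ 0.6479 -0.2101  0.018 ]
jigFR [ 0.4475 -0.2081  0.018 ]
jigFL [0.4517 0.1275 0.018 ]
bRL [ 0.5763 -0.0808  0.042 ]
bRR [ 0.5787 -0.2241  0.042 ]
bFL [ 0.4966 -0.0839  0.042 ]
bFR [ 0.4973 -0.2216  0.042 ]
fenceTopFL [ 0.6036 -0.0616  0.046 ]
fenceTopFR [ 0.6023 -0.1914  0.046 ]
fenceRL [ 0.6268 -0.0627  0.046 ]
fenceRR [ 0.6256 -0.1937  0.046 ]
plyRL [ 0.5998 -0.0664  0.03  ]
plyRR [ 0.5976 -0.2261  0.03  ]
plyFL [ 0.4965 -0.0606  0.03  ]
plyFR [ 0.4922 -0.2237  0.03  ]
pin [ 0.5675 -0.0328  0.052 ]
hend [0.5783 0.0182 0.182 ]
s bRL [ 0.5732 -0.0785  0.042 ]
s bRR [ 0.5789 -0.2176  0.042 ]
s bFL [ 0.4968 -0.0798  0.042 ]
s bFR [ 0.5005 -0.2168  0.042 ]
s fenceTopFL [ 0.6102 -0.053   0.046 ]
s fenceTopFR [ 0.6032 -0.186   0.046 ]
s fenceRL [ 0.626  -0.0563  0.046 ]
s fenceRR [ 0.6202 -0.1882  0.046 ]
s pin [ 0.5698 -0.0328  0.052 ]
s hend [0.5678 0.0187 0.182 ]
s jigFR [ 0.4507 -0.2068  0.018 ]
s jigFL [0.4562 0.1307 0.018 ]
```

>>> play_rows:
  rows: [-0.037, -0.0473, 0, 0, 0, -0.0455, 1, -0.074, -0.0946, 0, 0, 0, -0.091, 1, -0.111, -0.1419, 0, 0, 0, -0.1365, 1, -0.148, -0.1892, 0, 0, 0, -0.182, 1, -0.185, -0.2365, 0, 0, 0, -0.2274, 0.7]
  newtons: 20

```text
time_s: 2.12
tcp_pos: [0.2546, 0.259, 0.2316]
tcp_rot: [0.016, 3.14, 0.001]
contact_force: [1.5, 0.8, -1.1]
width: 0.0697
```

>>> play_rows:
  rows: [-0.027, -0.056, 0, 0, 0, 0, 0.7, -0.054, -0.112, 0, 0, 0, 0, 0.7, -0.081, -0.168, 0, 0, 0, 0, 0.7, -0.108, -0.224, 0, 0, 0, 0, 0.7, -0.135, -0.28, 0, 0, 0, 0, 0.7]

```text
time_s: 2.75
tcp_pos: [0.3863, -0.0232, 0.2318]
tcp_rot: [0.021, 3.14, -0.0]
contact_force: [0.4, -0.1, 0.8]
width: 0.0596
```

>>> play_rows:
  rows: [-0.02, -0.055, 0.02, 0, 0, 0, 0.7, -0.04, -0.11, 0.04, 0, 0, 0, 0.7, -0.05, -0.13, 0.08, 0, 0, 0, 0.7, -0.05, -0.13, 0.12, 0, 0, 0, 0.7, -0.05, -0.13, 0.13, 0, 0, 0, 0.7]

```text
time_s: 3.38
tcp_pos: [0.4324, -0.151, 0.0991]
tcp_rot: [-0.021, -3.137, -0.005]
contact_force: [-0.0, 0.4, 1.5]
width: 0.0598
```

```bash
python3 - <<'E'
from h import *
s=read_state();print(s["tcp_pos"],s["contact_force"],s["width"],Ro.from_rotvec(s["tcp_rot"]).as_matrix().round(3))
for c in("scene","top"):
    d=capture(c);p=proj(d,s["tcp_pos"]);print(c,p);f=d["frame"]
    x,y=int(p[0])-100,int(p[1])-75; x=max(x,0);y=max(y,0)
    cv2.imwrite(f"pics/{c}1.png",cv2.resize(f[y:y+150,x:x+200],(800,600),interpolation=cv2.INTER_CUBIC));print(x,y)
E
```

```text
[ 0.43237192 -0.15095404  0.09913418] [-0.04264733  0.39184764  1.50705962] 0.05979897333961563 [[-1.     0.013 -0.004]
 [ 0.013  1.     0.003]
 [ 0.004  0.003 -1.   ]]
scene [247.02696106 178.21729486]
147 103
top [329.63142331 222.9545345 ]
229 147
```

View pics/scene1.png

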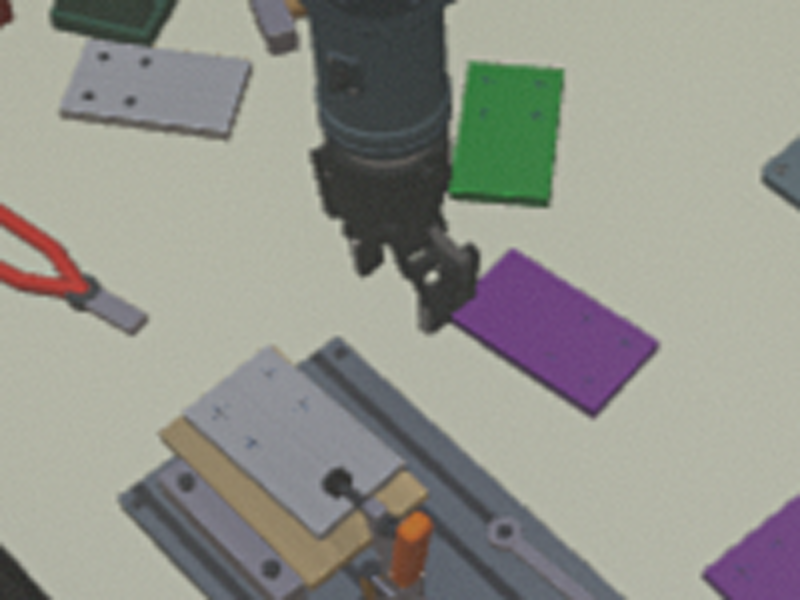

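View pics/top1.png

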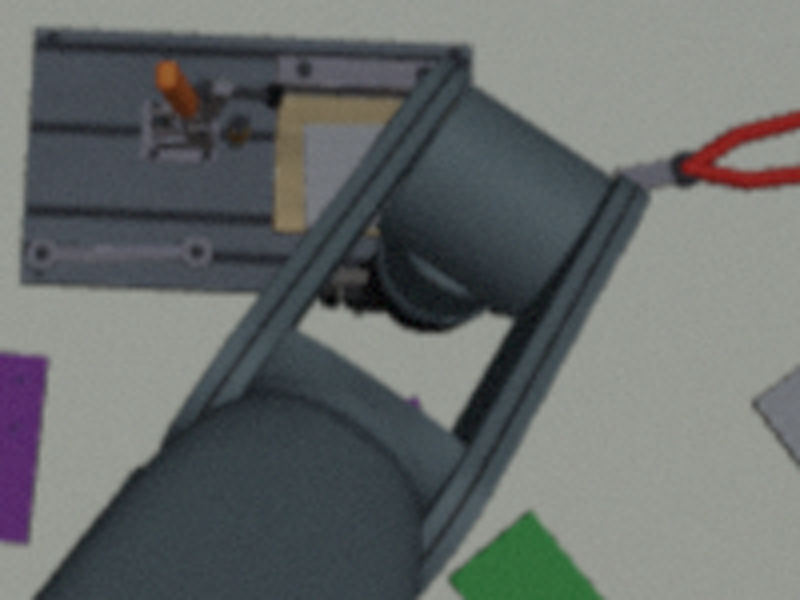

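```bash
python3 - <<'E'
from h import *
d=capture("scene")
for z in(.095,.099,.105,.110):
  print(z,[((proj(d,(x,y,z))-[147,103])*4).round() for x in(.421,.443) for y in(-.121,-.107)])
E
```

```text
0.095 [array([442., 321.]), array([457., 333.]), array([419., 339.]), array([433., 351.])]
0.099 [array([442., 317.]), array([456., 329.]), array([418., 336.]), array([433., 348.])]
0.105 [array([442., 312.]), array([456., 324.]), array([418., 331.]), array([432., 343.])]
0.11 [array([442., 308.]), array([456., 320.]), array([418., 326.]), array([432., 339.])]
```

>>> play_rows:
  rows: [-0.01, 0, 0.02, 0, 0, 0, 0.7, -0.02, 0, 0.04, 0, 0, 0, 0.7, -0.03, 0, 0.06, 0, 0, 0, 0.7, -0.034, 0, 0.067, 0, 0, 0, 0.7, -0.034, 0, 0.068, 0, 0, 0, 0.7]

```text
time_s: 4.15
tcp_pos: [0.4688, -0.1522, 0.0342]
tcp_rot: [0.018, 3.14, -0.001]
contact_force: [0.3, -0.5, -0.1]
width: 0.0598
```

```bash
python3 - <<'E'
from h import *
s=read_state();print(s["tcp_pos"],s["contact_force"],s["width"],Ro.from_rotvec(s["tcp_rot"]).as_matrix().round(3))
d=capture("scene");f=d["frame"]
cv2.imwrite(f"pics/s2.png",cv2.resize(f[150:270,170:330],(800,600),interpolation=cv2.INTER_CUBIC))
for z in(.025,.03,.035,.04):
  print(z,[((proj(d,(x,y,z))-[170,150])*5).round() for x in(.455,.477) for y in(-.121,-.107)])
E
```

```text
[ 0.46876137 -0.15217985  0.03423983] [ 0.3245551  -0.48768765 -0.12647743] 0.05984762325879508 [[-1.     0.012  0.001]
 [ 0.012  1.    -0.001]
 [-0.001 -0.001 -1.   ]]
0.025 [array([398., 272.]), array([414., 287.]), array([369., 295.]), array([385., 310.])]
0.03 [array([397., 267.]), array([414., 282.]), array([368., 290.]), array([385., 305.])]
0.035 [array([397., 262.]), array([414., 277.]), array([368., 285.]), array([385., 301.])]
0.04 [array([396., 258.]), array([413., 273.]), array([367., 281.]), array([384., 296.])]
```

View pics/s2.png

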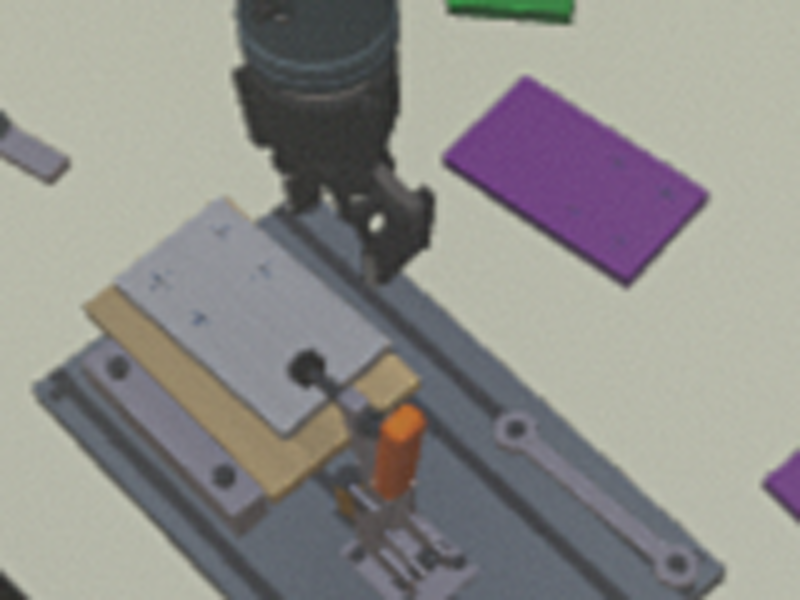

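>>> play_rows:
  rows: [0, 0, 0.003, 0, 0, 0, 0.7, -0.003, 0, 0.004, 0, 0, 0, 0.7, -0.006, 0, 0.004, 0, 0, 0, 0.7, -0.009, 0, 0.004, 0, 0, 0, 0.7, -0.012, 0, 0.004, 0, 0, 0, 0.7]

```text
time_s: 4.82
tcp_pos: [0.4803, -0.1523, 0.0293]
tcp_rot: [0.019, 3.142, -0.0]
contact_force: [-1.2, -0.8, -0.2]
width: 0.0599
```

>>> play_rows:
  rows: [-0.002, 0, 0, 0, 0, 0, 0.7, -0.004, 0, 0, 0, 0, 0, 0.7, -0.006, 0, 0, 0, 0, 0, 0.7, -0.008, 0, 0, 0, 0, 0, 0.7, -0.01, 0, 0, 0, 0, 0, 0.7]

```text
time_s: 5.45
tcp_pos: [0.4897, -0.152, 0.0292]
tcp_rot: [-0.019, -3.141, -0.001]
contact_force: [-1.8, 1.0, 1.7]
width: 0.0598
```

```bash
python3 - <<'E'
from h import *
s=read_state();print(s["tcp_pos"],s["contact_force"],s["width"],Ro.from_rotvec(s["tcp_rot"]).as_matrix().round(3))
d=capture("scene");f=d["frame"]
cv2.imwrite(f"pics/s3.png",cv2.resize(f[150:270,170:330],(800,600),interpolation=cv2.INTER_CUBIC))
E
```

```text
[ 0.4896762  -0.15201472  0.02915714] [-1.84700537  1.02960304  1.65463893] 0.05976985822593872 [[-1.     0.012 -0.001]
 [ 0.012  1.     0.001]
 [ 0.001  0.001 -1.   ]]
```

View pics/s3.png

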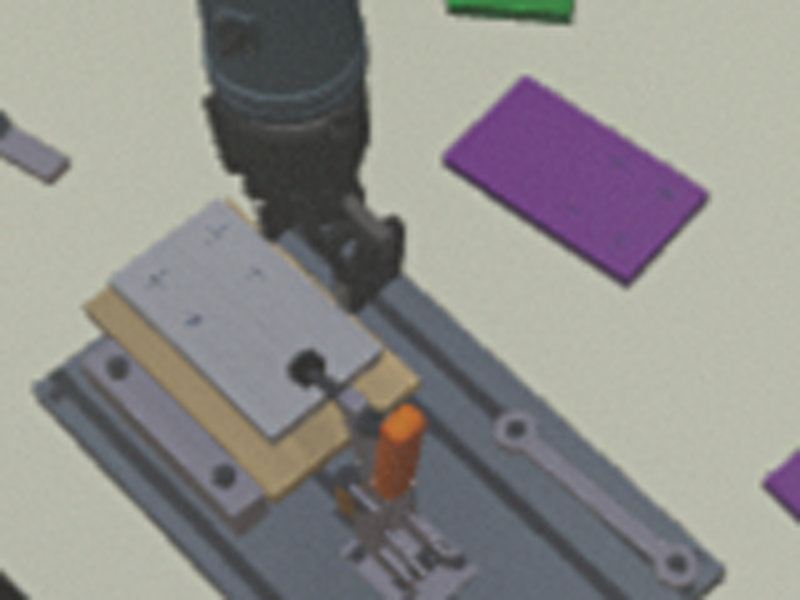

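Contact made and the blank is sliding as intended. I'll keep pushing it to the fence.

>>> play_rows:
  rows: [-0.002, 0, 0, 0, 0, 0, 0.7, -0.004, 0, 0, 0, 0, 0, 0.7, -0.006, 0, 0, 0, 0, 0, 0.7, -0.008, 0, 0, 0, 0, 0, 0.7, -0.01, 0, 0, 0, 0, 0, 0.7]

```text
time_s: 6.12
tcp_pos: [0.5002, -0.1525, 0.0293]
tcp_rot: [-0.02, -3.142, 0.0]
contact_force: [-2.1, -1.2, -0.7]
width: 0.06
```

>>> play_rows:
  rows: [-0.0015, 0, 0, 0, 0, 0, 0.7, -0.003, 0, 0, 0, 0, 0, 0.7, -0.0045, 0, 0, 0, 0, 0, 0.7, -0.006, 0, 0, 0, 0, 0, 0.7, -0.006, 0, 0, 0, 0, 0, 0.7]

```text
time_s: 6.75
tcp_pos: [0.5064, -0.1526, 0.0294]
tcp_rot: [0.019, 3.141, -0.0]
contact_force: [-0.0, 0.9, -0.3]
width: 0.0597
```

```bash
python3 - <<'E'
from h import *
s=read_state();print(s["tcp_pos"],s["contact_force"],s["width"],Ro.from_rotvec(s["tcp_rot"]).as_matrix().round(3))
d=capture("scene");f=d["frame"]
cv2.imwrite(f"pics/s4.png",cv2.resize(f[150:270,170:330],(800,600),interpolation=cv2.INTER_CUBIC))
E
```

```text
[ 0.50636214 -0.15262396  0.02938919] [-0.01496464  0.92244696 -0.29436709] 0.05973143494031905 [[-1.     0.012  0.   ]
 [ 0.012  1.    -0.   ]
 [-0.    -0.    -1.   ]]
```

View pics/s4.png

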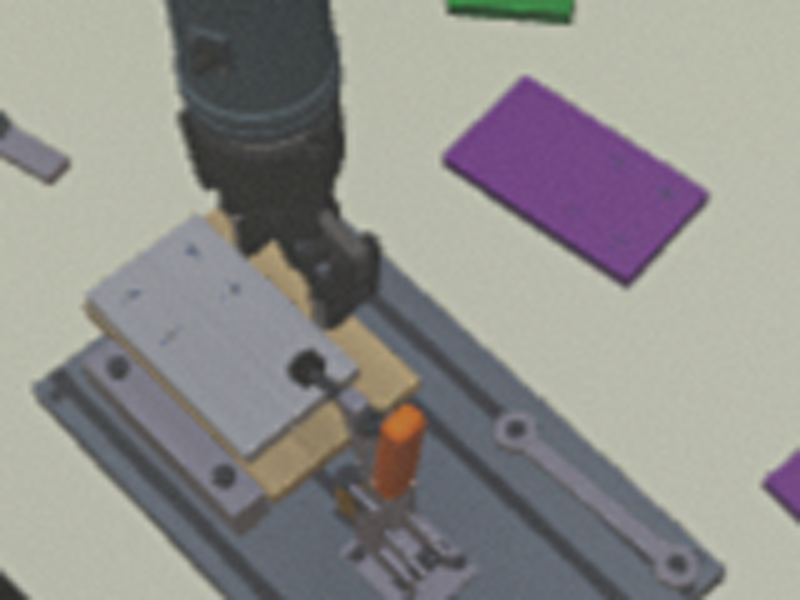

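>>> play_rows:
  rows: [-0.001, 0, 0, 0, 0, 0, 0.7, -0.002, 0, 0, 0, 0, 0, 0.7, -0.003, 0, 0, 0, 0, 0, 0.7, -0.004, 0, 0, 0, 0, 0, 0.7, -0.004, 0, 0, 0, 0, 0, 0.7]

```text
time_s: 7.42
tcp_pos: [0.5101, -0.1526, 0.0294]
tcp_rot: [0.019, 3.141, -0.0]
contact_force: [-2.5, 0.5, 2.1]
width: 0.0598
```

>>> play_rows:
  rows: [-0.0005, 0, 0, 0, 0, 0, 0.7, -0.001, 0, 0, 0, 0, 0, 0.7, -0.0015, 0, 0, 0, 0, 0, 0.7, -0.002, 0, 0, 0, 0, 0, 0.7, -0.002, 0, 0, 0, 0, 0, 0.7]

```text
time_s: 8.05
tcp_pos: [0.5122, -0.1526, 0.0293]
tcp_rot: [0.02, 3.141, -0.0]
contact_force: [-3.5, -0.1, 2.8]
width: 0.0598
```

```bash
python3 - <<'E'
from h import *
s=read_state();print(s["tcp_pos"],s["contact_force"],s["torque"],s["width"])
d=capture("scene");f=d["frame"]
cv2.imwrite(f"pics/s5.png",cv2.resize(f[180:270,170:290],(800,600),interpolation=cv2.INTER_CUBIC))
E
```

```text
[ 0.51215265 -0.15262519  0.029293  ] [-3.52623889 -0.13956099  2.8456429 ] [ 0.08473968  0.5201522  -0.01476632] 0.05983431844665238
```

View pics/s5.png

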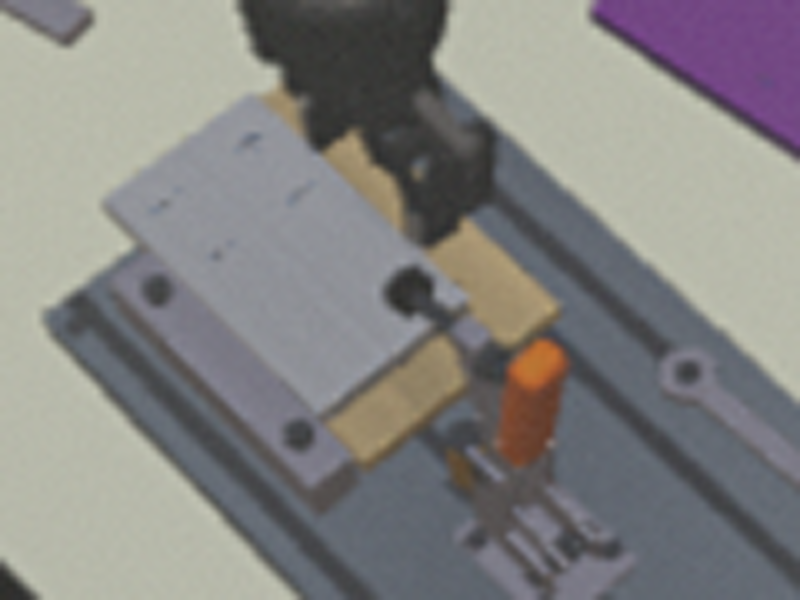

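>>> play_rows:
  rows: [-0.0003, 0, 0, 0, 0, 0, 0.7, -0.0006, 0, 0, 0, 0, 0, 0.7, -0.0009, 0, 0, 0, 0, 0, 0.7, -0.001, 0, 0, 0, 0, 0, 0.7, -0.001, 0, 0, 0, 0, 0, 0.7]

```text
time_s: 8.72
tcp_pos: [0.5126, -0.1526, 0.0293]
tcp_rot: [-0.019, -3.141, -0.0]
contact_force: [-5.1, -0.5, 2.6]
width: 0.0598
```

>>> play_rows:
  rows: [-0.0003, 0, 0, 0, 0, 0, 0.7, -0.0006, 0, 0, 0, 0, 0, 0.7, -0.0009, 0, 0, 0, 0, 0, 0.7, -0.001, 0, 0, 0, 0, 0, 0.7, -0.001, 0, 0, 0, 0, 0, 0.7]

```text
time_s: 9.35
tcp_pos: [0.5127, -0.1526, 0.0293]
tcp_rot: [-0.019, -3.139, -0.0]
contact_force: [-8.1, -0.8, 6.3]
width: 0.0602
```

>>> play_rows:
  rows: [0.01, 0, 0, 0, 0, 0, 0.7, 0.025, 0, -0.01, 0, 0, 0, 0.7, 0.025, -0.03, -0.05, 0, 0, 0, 0, 0, -0.075, -0.065, 0, 0, 0, 0, -0.03, -0.112, -0.065, 0, 0, 0, 0]

```text
time_s: 9.98
tcp_pos: [0.5439, -0.2674, 0.0975]
tcp_rot: [0.021, 3.137, -0.005]
contact_force: [0.4, 0.4, 0.0]
width: 0.0054
```

>>> play_rows:
  rows: [-0.021, -0.003, 0, 0, 0, 0, 0, -0.021, -0.003, 0.03, 0, 0, 0, 0, -0.021, -0.003, 0.05, 0, 0, 0, 0, -0.021, -0.003, 0.0585, 0, 0, 0, 0, -0.021, -0.003, 0.0585, 0, 0, 0, 0]

```text
time_s: 10.6
tcp_pos: [0.5633, -0.2682, 0.0359]
tcp_rot: [-0.02, -3.141, -0.0]
contact_force: [0.1, -0.4, -0.7]
width: 0.0
```

```bash
python3 - <<'E'
from h import *
s=read_state();print(s["tcp_pos"],s["contact_force"],s["torque"],s["width"])
d=capture("scene");f=d["frame"]
cv2.imwrite(f"pics/s6.png",cv2.resize(f[150:270,170:330],(800,600),interpolation=cv2.INTER_CUBIC))
T=lambda x,y:(170+(x+.5)/5-.5,150+(y+.5)/5-.5)
d=capture("top");f=d["frame"]
cv2.imwrite(f"pics/t6.png",cv2.resize(f[130:250,220:380],(800,600),interpolation=cv2.INTER_CUBIC))
E
```

```text
[ 0.56329943 -0.2682308   0.03591333] [ 0.14205894 -0.38541658 -0.74142841] [ 0.03044288  0.01260846 -0.00431503] 3.577779200447915e-05
```

View pics/s6.png

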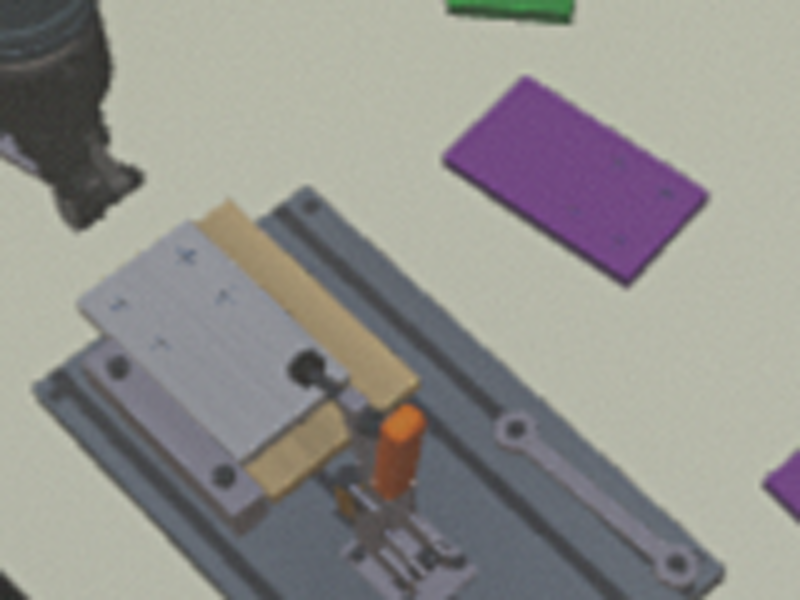

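View pics/t6.png

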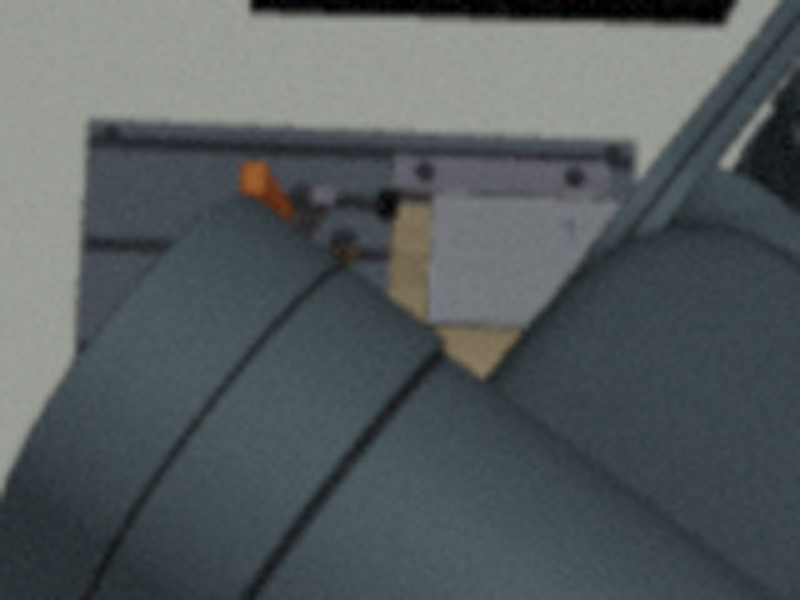

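>>> play_rows:
  rows: [0, 0.007, 0, 0, 0, 0, 0, 0, 0.014, 0, 0, 0, 0, 0, 0, 0.02, 0, 0, 0, 0, 0, 0, 0.023, 0, 0, 0, 0, 0, 0, 0.026, 0, 0, 0, 0, 0]

```text
time_s: 11.32
tcp_pos: [0.564, -0.242, 0.0359]
tcp_rot: [0.019, 3.141, -0.0]
contact_force: [0.1, 0.0, -0.4]
width: -0.0003
```

>>> play_rows:
  rows: [0, 0.0025, 0, 0, 0, 0, 0, 0, 0.005, 0, 0, 0, 0, 0, 0, 0.0075, 0, 0, 0, 0, 0, 0, 0.01, 0, 0, 0, 0, 0, 0, 0.0125, 0, 0, 0, 0, 0]

```text
time_s: 11.95
tcp_pos: [0.5641, -0.2299, 0.0358]
tcp_rot: [0.019, 3.141, -0.001]
contact_force: [0.6, -1.6, -0.5]
width: 0.0001
```

>>> play_rows:
  rows: [0, 0.0025, 0, 0, 0, 0, 0, 0, 0.005, 0, 0, 0, 0, 0, 0, 0.0075, 0, 0, 0, 0, 0, 0, 0.01, 0, 0, 0, 0, 0, 0, 0.0125, 0, 0, 0, 0, 0]

```text
time_s: 12.58
tcp_pos: [0.5643, -0.2171, 0.0358]
tcp_rot: [0.02, 3.142, -0.0]
contact_force: [-0.9, -1.4, -1.4]
width: -0.0004
```

```bash
python3 - <<'E'
from h import *
s=read_state();print(s["tcp_pos"],s["contact_force"],s["torque"],s["width"])
d=capture("scene");f=d["frame"]
cv2.imwrite(f"pics/s7.png",cv2.resize(f[150:270,170:330],(800,600),interpolation=cv2.INTER_CUBIC))
E
```

```text
[ 0.56425732 -0.21712175  0.03582145] [-0.91583369 -1.44428302 -1.39187933] [-0.2576029   0.02904422 -0.01805597] -0.0004381345828511559
```

View pics/s7.png

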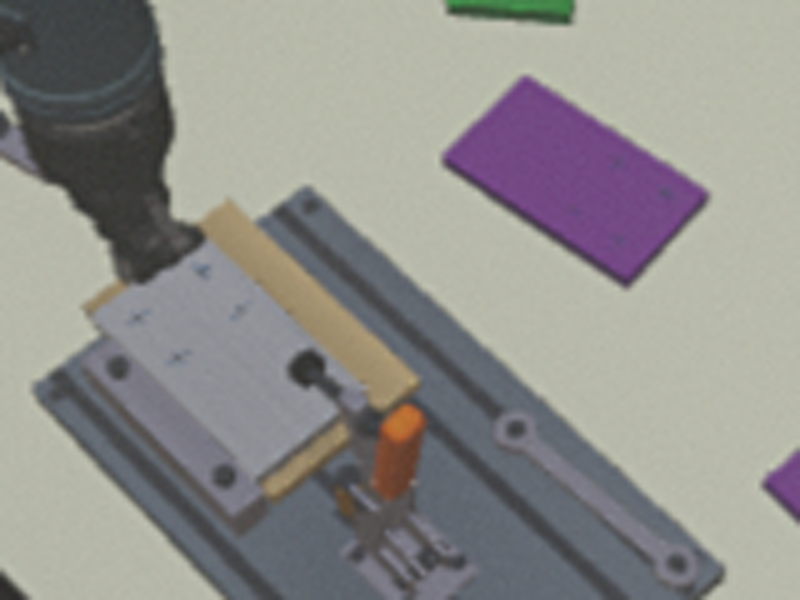

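>>> play_rows:
  rows: [0, 0.0025, 0, 0, 0, 0, 0, 0, 0.005, 0, 0, 0, 0, 0, 0, 0.0075, 0, 0, 0, 0, 0, 0, 0.01, 0, 0, 0, 0, 0, 0, 0.012, 0, 0, 0, 0, 0]

```text
time_s: 13.25
tcp_pos: [0.5644, -0.2051, 0.0358]
tcp_rot: [-0.019, -3.142, 0.0]
contact_force: [0.2, -1.9, -1.2]
width: 0.0001
```

```bash
python3 - <<'E'
from h import *
s=read_state();print(s["tcp_pos"],s["contact_force"],s["torque"],s["width"])
d=capture("scene");f=d["frame"]
cv2.imwrite(f"pics/s8.png",cv2.resize(f[180:270,190:310],(800,600),interpolation=cv2.INTER_CUBIC))
E
```

```text
[ 0.56438942 -0.20511995  0.03583425] [ 0.17906387 -1.87783905 -1.24629358] [-0.28575605  0.01059514 -0.01752579] 0.00010424265154078374
```

View pics/s8.png

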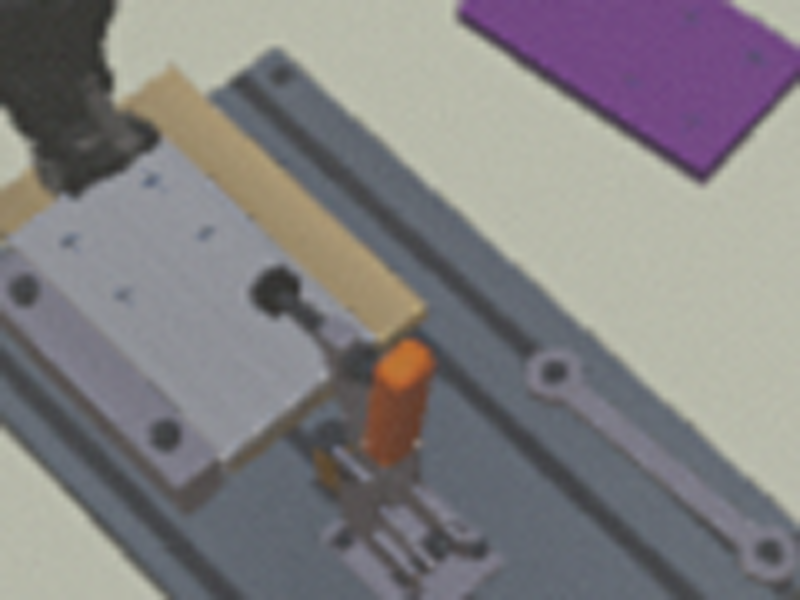

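>>> play_rows:
  rows: [0, 0.0015, 0, 0, 0, 0, 0, 0, 0.003, 0, 0, 0, 0, 0, 0, 0.0045, 0, 0, 0, 0, 0, 0, 0.006, 0, 0, 0, 0, 0, 0, 0.006, 0, 0, 0, 0, 0]

```text
time_s: 13.92
tcp_pos: [0.5645, -0.199, 0.0358]
tcp_rot: [-0.019, -3.141, -0.0]
contact_force: [-0.2, -0.8, 0.1]
width: -0.0002
```

>>> play_rows:
  rows: [0, 0.001, 0, 0, 0, 0, 0, 0, 0.002, 0, 0, 0, 0, 0, 0, 0.003, 0, 0, 0, 0, 0, 0, 0.004, 0, 0, 0, 0, 0, 0, 0.004, 0, 0, 0, 0, 0]

```text
time_s: 14.55
tcp_pos: [0.5645, -0.1951, 0.0358]
tcp_rot: [-0.019, -3.142, -0.0]
contact_force: [-0.2, -1.1, -0.1]
width: -0.0002
```

```bash
python3 - <<'E'
from h import *
s=read_state();print(s["tcp_pos"],s["contact_force"],s["torque"],s["width"])
d=capture("scene");f=d["frame"]
cv2.imwrite(f"pics/s9.png",cv2.resize(f[180:270,190:310],(800,600),interpolation=cv2.INTER_CUBIC))
E
```

```text
[ 0.56451895 -0.1951103   0.03581757] [-0.2238786  -1.10918773 -0.11942014] [-0.24381566  0.03085    -0.01545203] -0.00022080098948841476
```

View pics/s9.png

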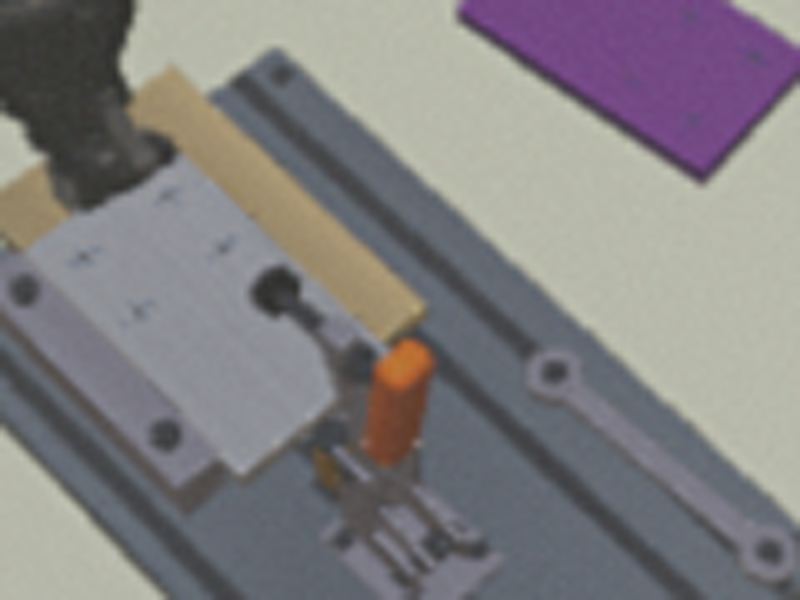

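>>> play_rows:
  rows: [0, 0.0005, 0, 0, 0, 0, 0, 0, 0.001, 0, 0, 0, 0, 0, 0, 0.0015, 0, 0, 0, 0, 0, 0, 0.002, 0, 0, 0, 0, 0, 0, 0.002, 0, 0, 0, 0, 0]

```text
time_s: 15.22
tcp_pos: [0.5645, -0.1932, 0.0358]
tcp_rot: [-0.019, -3.141, -0.0]
contact_force: [-0.2, -2.0, -1.1]
width: -0.0
```

>>> play_rows:
  rows: [0, 0.0005, 0, 0, 0, 0, 0, 0, 0.001, 0, 0, 0, 0, 0, 0, 0.0015, 0, 0, 0, 0, 0, 0, 0.002, 0, 0, 0, 0, 0, 0, 0.002, 0, 0, 0, 0, 0]

```text
time_s: 15.85
tcp_pos: [0.5646, -0.1912, 0.0358]
tcp_rot: [0.019, 3.142, 0.0]
contact_force: [-0.6, -1.7, -0.4]
width: -0.0001
```

>>> play_rows:
  rows: [0, 0.0005, 0, 0, 0, 0, 0, 0, 0.001, 0, 0, 0, 0, 0, 0, 0.0015, 0, 0, 0, 0, 0, 0, 0.002, 0, 0, 0, 0, 0, 0, 0.002, 0, 0, 0, 0, 0]

```text
time_s: 16.48
tcp_pos: [0.5646, -0.1892, 0.0358]
tcp_rot: [0.019, 3.141, 0.0]
contact_force: [-0.5, -1.9, 0.8]
width: 0.0001
```

```bash
python3 - <<'E'
from h import *
s=read_state();print(s["tcp_pos"],s["contact_force"],s["torque"],s["width"])
d=capture("scene");f=d["frame"]
cv2.imwrite(f"pics/s10.png",cv2.resize(f[195:255,210:290],(800,600),interpolation=cv2.INTER_CUBIC))
E
```

```text
[ 0.56462086 -0.18920848  0.03583515] [-0.45437085 -1.91675256  0.79876504] [-0.30390819  0.04939248  0.03707131] 0.00010655814422173363
```

View pics/s10.png

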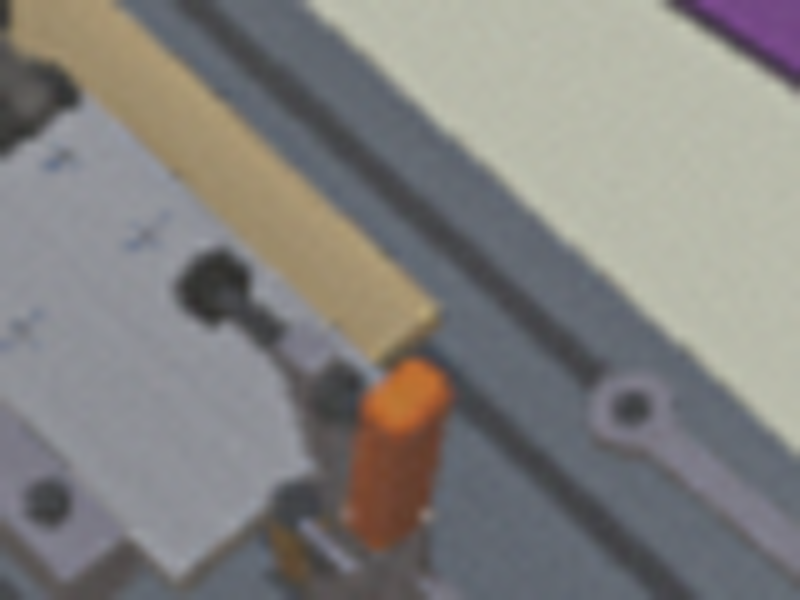

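>>> play_rows:
  rows: [0, 0.0005, 0, 0, 0, 0, 0, 0, 0.001, 0, 0, 0, 0, 0, 0, 0.0015, 0, 0, 0, 0, 0, 0, 0.002, 0, 0, 0, 0, 0, 0, 0.002, 0, 0, 0, 0, 0]

```text
time_s: 17.15
tcp_pos: [0.5646, -0.1872, 0.0358]
tcp_rot: [-0.02, -3.142, -0.0]
contact_force: [1.3, -0.9, -0.9]
width: 0.0003
```

>>> play_rows:
  rows: [0, 0.0003, 0, 0, 0, 0, 0, 0, 0.0006, 0, 0, 0, 0, 0, 0, 0.0009, 0, 0, 0, 0, 0, 0, 0.0012, 0, 0, 0, 0, 0, 0, 0.0012, 0, 0, 0, 0, 0]

```text
time_s: 17.77
tcp_pos: [0.5647, -0.1868, 0.0358]
tcp_rot: [0.019, 3.141, -0.002]
contact_force: [-1.4, -5.2, -1.1]
width: -0.0002
```

>>> play_rows:
  rows: [0, 0.0003, 0, 0, 0, 0, 0, 0, 0.0006, 0, 0, 0, 0, 0, 0, 0.0009, 0, 0, 0, 0, 0, 0, 0.0012, 0, 0, 0, 0, 0, 0, 0.0012, 0, 0, 0, 0, 0]

```text
time_s: 18.4
tcp_pos: [0.5646, -0.1867, 0.0359]
tcp_rot: [0.019, 3.141, -0.004]
contact_force: [-1.9, -9.4, -1.4]
width: 0.0003
```

>>> play_rows:
  rows: [0, -0.015, 0, 0, 0, 0, 0, 0, -0.02, -0.03, 0, 0, 0, 0, 0.04, -0.01, -0.065, 0, 0, 0, 0.7, 0.09, 0.03, -0.065, 0, 0, 0, 0.7, 0.095, 0.055, -0.065, 0, 0, 0, 0.7]

```text
time_s: 19.02
tcp_pos: [0.4665, -0.1264, 0.1006]
tcp_rot: [-0.022, -3.138, -0.004]
contact_force: [0.4, -0.4, -0.2]
width: 0.0542
```

>>> play_rows:
  rows: [0, 0, 0.03, 0, 0, 0, 0.7, 0, 0, 0.055, 0, 0, 0, 0.7, 0, 0, 0.071, 0, 0, 0, 0.7, -0.008, 0, 0.071, 0, 0, 0, 0.7, -0.016, 0, 0.071, 0, 0, 0, 0.7]

```text
time_s: 19.65
tcp_pos: [0.4875, -0.1292, 0.0304]
tcp_rot: [0.02, 3.14, -0.0]
contact_force: [1.0, -0.0, -0.2]
width: 0.0598
```

```bash
python3 - <<'E'
from h import *
s=read_state();print(s["tcp_pos"],s["contact_force"],s["torque"],s["width"])
d=capture("scene");f=d["frame"]
cv2.imwrite(f"pics/s11.png",cv2.resize(f[180:270,190:310],(800,600),interpolation=cv2.INTER_CUBIC))
E
```

```text
[ 0.48753047 -0.1292065   0.03043304] [ 0.97923182 -0.0398228  -0.19733271] [-0.01835546 -0.03894979 -0.04103098] 0.05976943421194928
```

View pics/s11.png

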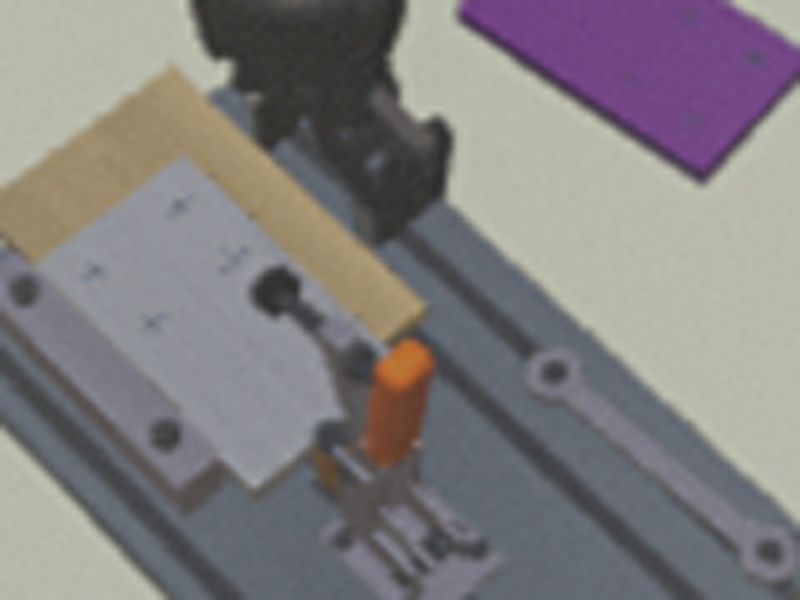

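The scene shows the blank flush with the fence and touching the pin. I'll do one gentle confirming push against the fence.

>>> play_rows:
  rows: [-0.004, 0, 0, 0, 0, 0, 0.7, -0.008, 0, 0, 0, 0, 0, 0.7, -0.012, 0, 0, 0, 0, 0, 0.7, -0.016, 0, 0, 0, 0, 0, 0.7, -0.019, 0, 0, 0, 0, 0, 0.7]

```text
time_s: 20.32
tcp_pos: [0.5056, -0.1291, 0.0298]
tcp_rot: [0.019, 3.141, -0.0]
contact_force: [-0.7, -0.4, -0.4]
width: 0.0602
```

>>> play_rows:
  rows: [-0.001, 0, 0, 0, 0, 0, 0.7, -0.002, 0, 0, 0, 0, 0, 0.7, -0.003, 0, 0, 0, 0, 0, 0.7, -0.004, 0, 0, 0, 0, 0, 0.7, -0.005, 0, 0, 0, 0, 0, 0.7]

```text
time_s: 20.95
tcp_pos: [0.5104, -0.1292, 0.0298]
tcp_rot: [0.019, 3.141, -0.0]
contact_force: [-0.3, -0.0, 0.4]
width: 0.0598
```

>>> play_rows:
  rows: [-0.0003, 0, 0, 0, 0, 0, 0.7, -0.0006, 0, 0, 0, 0, 0, 0.7, -0.0009, 0, 0, 0, 0, 0, 0.7, -0.0012, 0, 0, 0, 0, 0, 0.7, -0.0014, 0, 0, 0, 0, 0, 0.7]

```text
time_s: 21.58
tcp_pos: [0.5117, -0.1292, 0.0298]
tcp_rot: [-0.019, -3.142, 0.0]
contact_force: [0.5, -0.9, -0.5]
width: 0.0596
```

>>> play_rows:
  rows: [-0.0005, 0, 0, 0, 0, 0, 0.7, -0.001, 0, 0, 0, 0, 0, 0.7, -0.0015, 0, 0, 0, 0, 0, 0.7, -0.002, 0, 0, 0, 0, 0, 0.7, -0.002, 0, 0, 0, 0, 0, 0.7]

```text
time_s: 22.2
tcp_pos: [0.5129, -0.1292, 0.0298]
tcp_rot: [-0.019, -3.14, -0.0]
contact_force: [-4.2, -0.9, 3.0]
width: 0.0599
```

>>> play_rows:
  rows: [-0.0003, 0, 0, 0, 0, 0, 0.7, -0.0006, 0, 0, 0, 0, 0, 0.7, -0.0009, 0, 0, 0, 0, 0, 0.7, -0.001, 0, 0, 0, 0, 0, 0.7, -0.001, 0, 0, 0, 0, 0, 0.7]

```text
time_s: 22.82
tcp_pos: [0.513, -0.1292, 0.0297]
tcp_rot: [-0.019, -3.138, -0.001]
contact_force: [-7.9, -2.5, 6.1]
width: 0.0599
```

>>> play_rows:
  rows: [0.01, 0, 0, 0, 0, 0, 0.7, 0.03, 0, 0, 0, 0, 0, 0.7, 0.06, 0, -0.04, 0, 0, 0, 0.3, 0.07, 0, -0.1, 0, 0, 0, 0, 0.07, 0, -0.16, 0, 0, 0, 0]

```text
time_s: 23.45
tcp_pos: [0.4438, -0.128, 0.1912]
tcp_rot: [0.02, 3.141, 0.001]
contact_force: [1.7, -0.4, 0.4]
width: 0.0055
```

```bash
python3 - <<'E'
from h import *
s=read_state();print(s["tcp_pos"],s["contact_force"],s["torque"],s["width"])
d=capture("scene");f=d["frame"]
cv2.imwrite(f"pics/s12.png",cv2.resize(f[180:270,190:310],(800,600),interpolation=cv2.INTER_CUBIC))
dt=capture("top");f2=dt["frame"]
cv2.imwrite(f"pics/t12.png",cv2.resize(f2[150:225,230:330],(800,600),interpolation=cv2.INTER_CUBIC))
for n,g in(("s",f),("t",f2)):
    h=cv2.cvtColor(g,cv2.COLOR_BGR2HSV); m=cv2.inRange(h,(3,150,70),(18,255,255)); m[:, :215 if n=="s" else 230]=0
    k,l,st,ce=cv2.connectedComponentsWithStats(m)
    for i in range(1,k):
        if st[i,4]>15: print(n,st[i],ce[i])
E
```

```text
[ 0.44381081 -0.12796325  0.19121815] [ 1.6903991 -0.3509615  0.4454537] [-0.03761949 -0.05993725  0.01387509] 0.0054566382208145955
s [537 111   8  11  20] [539.65 116.  ]
s [536 128  14  14  43] [543.25581395 134.55813953]
s [246 231   9  18  58] [249.20689655 236.51724138]
t [268 163  10  13  73] [272.67123288 168.56164384]
```

View pics/s12.png

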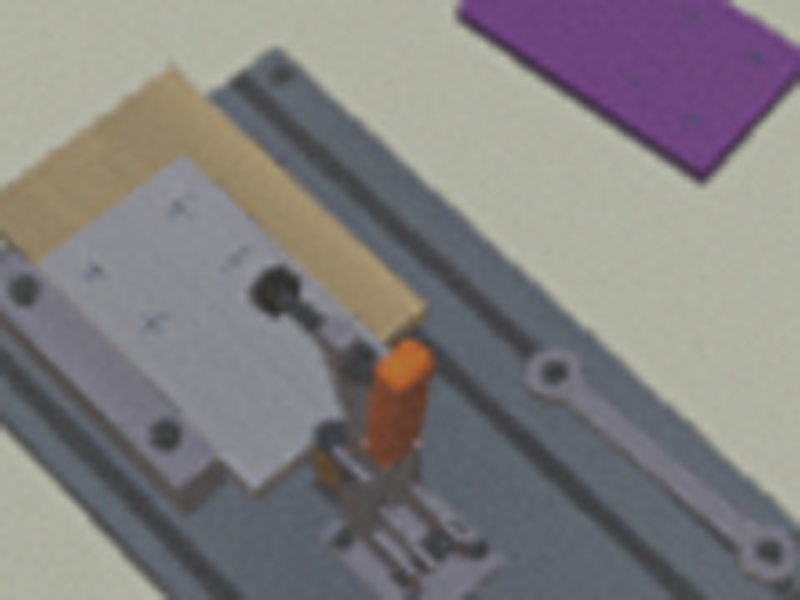

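View pics/t12.png

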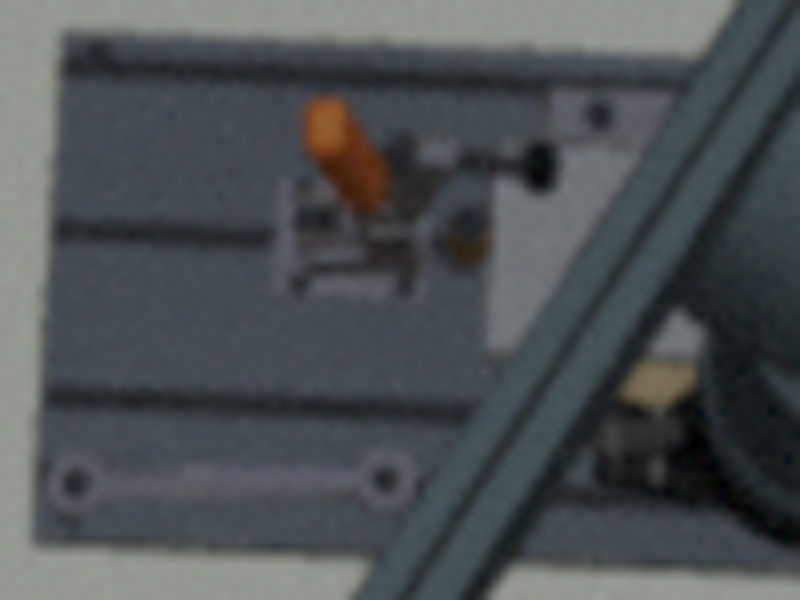

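```bash
python3 - <<'E'
from h import *
ds=capture("scene");dt=capture("top")
S=lambda x,y:np.array((190+(x+.5)/6.6667-.5,180+(y+.5)/6.6667-.5));T=lambda x,y:np.array((230+(x+.5)/8-.5,150+(y+.5)/8-.5))
P=lambda d:np.array(d["K"])@np.c_[np.array(d["R"]),np.array(d["t"])]
for n,a,b in(("hend",(405,364),(326,127)),("foot",(275,288),(542,166)),("hbase",(388,455),(374,207)),("pintop",(331,432),(465,235))):
    X=cv2.triangulatePoints(P(ds),P(dt),S(*a),T(*b)).ravel();X=X[:3]/X[3];print(n,X.round(4),(proj(ds,X)-S(*a)).round(2),(proj(dt,X)-T(*b)).round(2))
print("at z .182", w(ds,S(405,364),.182),w(dt,T(326,127),.182))
# clamp base plate corners top view z~.020
for q in((278,178),(275,290),(415,297)): print(w(dt,T(*q),.022).round(4))
for q in((393,600),(325,528),(430,450),(505,550)): print("s",w(ds,S(*q),.022).round(4))
E
```

```text
hend [0.5712 0.0182 0.1796] [-0.14 -0.03] [-0.1   0.08]
foot [ 0.5705 -0.0553  0.1402] [-0.16 -0.04] [-0.13  0.1 ]
hbase [0.5692 0.0023 0.0851] [0.28 0.06] [ 0.22 -0.16]
pintop [ 0.5682 -0.0321  0.0542] [0.7  0.15] [ 0.54 -0.4 ]
at z .182 [0.57182804 0.01954575 0.182     ] [0.57075262 0.01789359 0.182     ]
[0.5953 0.0412 0.022 ]
[0.5514 0.0408 0.022 ]
[ 0.5502 -0.0125  0.022 ]
s [0.5911 0.0238 0.022 ]
s [ 0.5896 -0.0176  0.022 ]
s [ 0.5366 -0.014   0.022 ]
s [0.5453 0.0387 0.022 ]
```

>>> play_rows:
  rows: [0, 0, -0.05, 0, 0, 0, 0, -0.03, 0.03, -0.07, 0, 0, 0, 0, -0.07, 0.07, -0.07, 0, 0, 0, 0, -0.11, 0.11, -0.07, 0, 0, 0, 0, -0.1255, 0.122, -0.07, 0, 0, 0, 0]

```text
time_s: 24.28
tcp_pos: [0.5726, -0.0051, 0.2568]
tcp_rot: [-0.015, -3.138, -0.003]
contact_force: [0.6, -0.5, 0.1]
width: -0.0002
```

>>> play_rows:
  rows: [0, 0, 0, 0, 0, 0, 0, 0, 0, 0.01, 0, 0, 0, 0, 0, 0, 0.03, 0, 0, 0, 0, 0, 0, 0.05, 0, 0, 0, 0, 0, 0, 0.05, 0, 0, 0, 0]

```text
time_s: 24.9
tcp_pos: [0.5695, -0.0086, 0.2075]
tcp_rot: [-0.022, -3.137, -0.001]
contact_force: [-0.6, -0.1, -0.7]
width: 0.0001
```

```bash
python3 - <<'E'
from h import *
s=read_state();print(s["tcp_pos"],s["contact_force"],s["torque"],s["width"],Ro.from_rotvec(s["tcp_rot"]).as_matrix().round(3))
d=capture("scene");f=d["frame"];x,y=200,165;print((proj(d,s["tcp_pos"])-[x,y])*8)
cv2.imwrite(f"pics/s13.png",cv2.resize(f[y:y+75,x:x+100],(800,600),interpolation=cv2.INTER_CUBIC))
E
```

```text
[ 0.56952236 -0.0086369   0.20748193] [-0.56268164 -0.14748316 -0.67566669] [ 0.04010011 -0.02137311 -0.00908714] 0.0001344464793515491 [[-1.     0.014 -0.005]
 [ 0.014  1.     0.001]
 [ 0.005  0.001 -1.   ]]
[337.38833711 442.08776349]
```

View pics/s13.png

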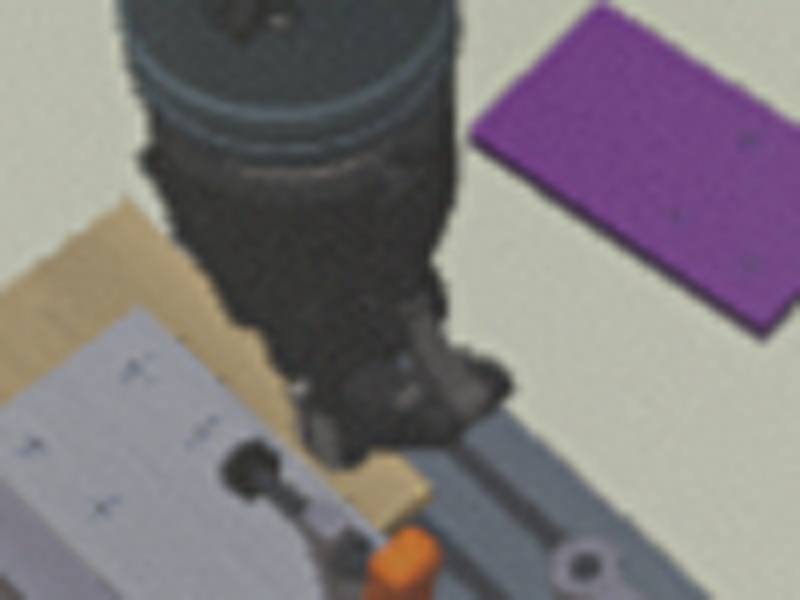

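>>> play_rows:
  rows: [0, 0, 0.01, 0, 0, 0, 0, 0, 0, 0.02, 0, 0, 0, 0, 0, 0, 0.028, 0, 0, 0, 0, 0, 0, 0.034, 0, 0, 0, 0, 0, 0, 0.034, 0, 0, 0, 0]

```text
time_s: 25.58
tcp_pos: [0.5714, -0.0078, 0.1752]
tcp_rot: [-0.019, -3.14, -0.0]
contact_force: [0.3, -0.5, -0.0]
width: -0.0001
```

```bash
python3 - <<'E'
from h import *
s=read_state();print(s["tcp_pos"],s["contact_force"],s["torque"],s["width"])
d=capture("scene");f=d["frame"];x,y=200,165;print((proj(d,s["tcp_pos"])-[x,y])*8)
cv2.imwrite(f"pics/s14.png",cv2.resize(f[y:y+75,x:x+100],(800,600),interpolation=cv2.INTER_CUBIC))
E
```

```text
[ 0.57144172 -0.0078458   0.17517104] [ 0.27040329 -0.50542385 -0.03357372] [-0.0222362   0.00517469 -0.04458307] -8.748846347525857e-05
[340.76508923 504.4612103 ]
```

View pics/s14.png

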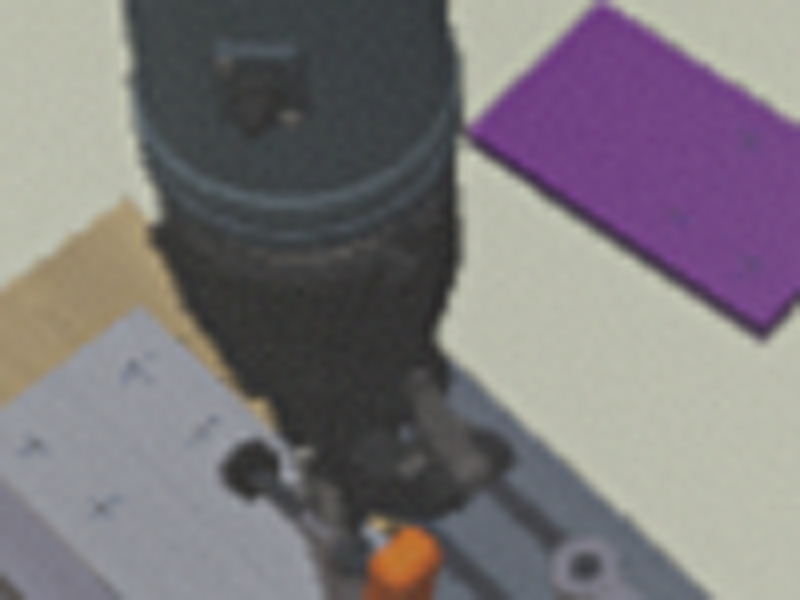

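>>> play_rows:
  rows: [0, 0.004, 0.002, 0, 0, 0, 0, 0, 0.008, 0.003, 0, 0, 0, 0, 0, 0.012, 0.003, 0, 0, 0, 0, 0, 0.016, 0.003, 0, 0, 0, 0, 0, 0.02, 0.003, 0, 0, 0, 0]

```text
time_s: 26.25
tcp_pos: [0.572, 0.0124, 0.1728]
tcp_rot: [0.019, 3.141, 0.0]
contact_force: [0.3, -0.6, 0.5]
width: 0.0002
```

>>> play_rows:
  rows: [0, 0.005, 0, 0, 0, 0, 0, 0, 0.01, 0.001, 0, 0, 0, 0, 0, 0.015, 0.001, 0, 0, 0, 0, 0, 0.02, 0.002, 0, 0, 0, 0, 0, 0.025, 0.003, 0, 0, 0, 0]

```text
time_s: 26.88
tcp_pos: [0.5723, 0.0374, 0.1697]
tcp_rot: [0.019, 3.141, 0.0]
contact_force: [-0.4, -0.2, -0.5]
width: 0.0003
```

```bash
python3 - <<'E'
from h import *
s=read_state();print(s["tcp_pos"],s["contact_force"],s["torque"],s["width"])
d=capture("scene");f=d["frame"];x,y=200,165;print((proj(d,s["tcp_pos"])-[x,y])*8)
cv2.imwrite(f"pics/s15.png",cv2.resize(f[y:y+90,x:x+120],(800,600),interpolation=cv2.INTER_CUBIC))
E
```

```text
[0.57232116 0.03742999 0.16974513] [-0.42849239 -0.21062428 -0.46565336] [-0.06025241  0.0150301  -0.04498502] 0.00025947268454738824
[445.31105693 614.37463663]
```

View pics/s15.png

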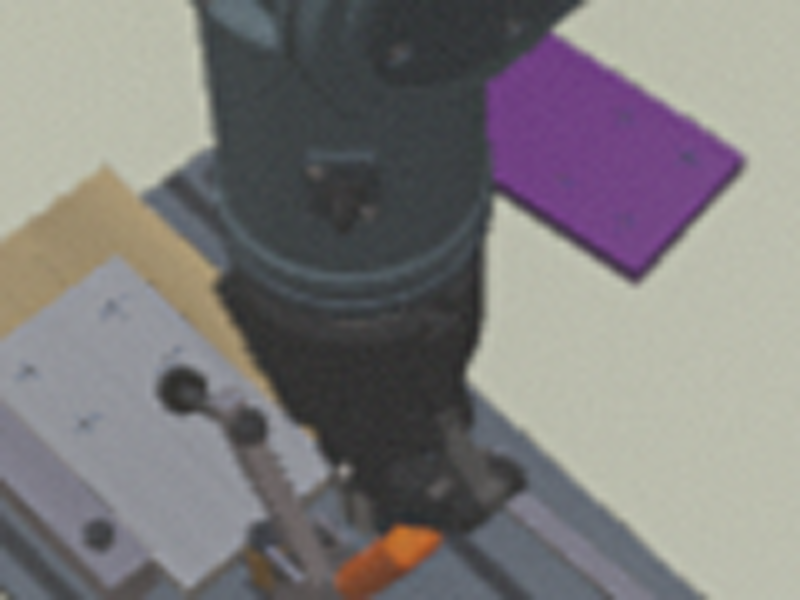

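>>> play_rows:
  rows: [0, 0.005, 0.001, 0, 0, 0, 0, 0, 0.01, 0.002, 0, 0, 0, 0, 0, 0.015, 0.004, 0, 0, 0, 0, 0, 0.02, 0.0055, 0, 0, 0, 0, 0, 0.025, 0.0075, 0, 0, 0, 0]

```text
time_s: 27.55
tcp_pos: [0.5727, 0.0624, 0.1622]
tcp_rot: [0.019, 3.141, 0.0]
contact_force: [-0.1, 0.7, 0.7]
width: 0.0003
```

>>> play_rows:
  rows: [0, 0.005, 0.0015, 0, 0, 0, 0, 0, 0.01, 0.0035, 0, 0, 0, 0, 0, 0.015, 0.006, 0, 0, 0, 0, 0, 0.02, 0.008, 0, 0, 0, 0, 0, 0.025, 0.011, 0, 0, 0, 0]

```text
time_s: 28.18
tcp_pos: [0.573, 0.0874, 0.1513]
tcp_rot: [0.019, 3.141, -0.0]
contact_force: [-1.1, -0.6, 0.5]
width: -0.0001
```

```bash
python3 - <<'E'
from h import *
s=read_state();print(s["tcp_pos"],s["contact_force"],s["torque"],s["width"])
d=capture("scene");f=d["frame"];x,y=200,165
cv2.imwrite(f"pics/s16.png",cv2.resize(f[y:y+105,x:x+140],(800,600),interpolation=cv2.INTER_CUBIC))
E
```

```text
[0.57301802 0.08736206 0.15125588] [-1.13519774 -0.62851875  0.48554358] [-0.00084072 -0.02770551 -0.00516783] -6.984127170208235e-05
```

View pics/s16.png

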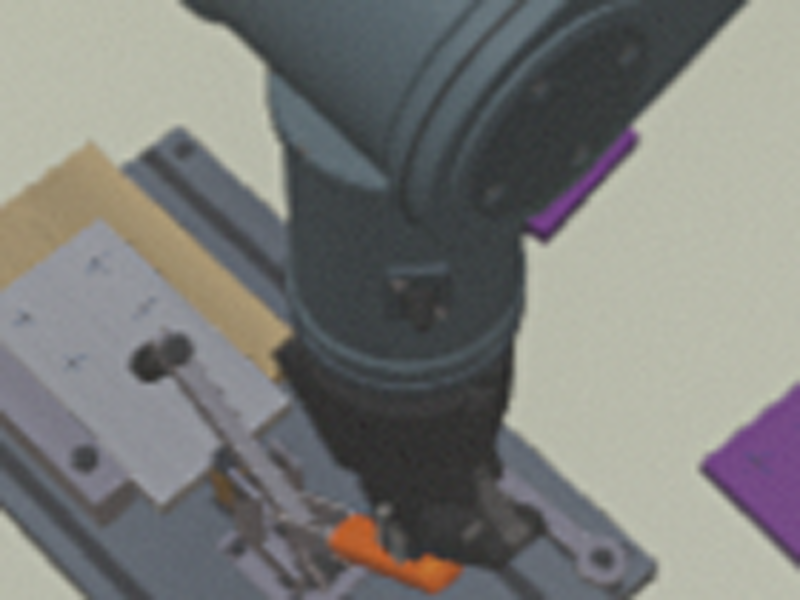

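>>> play_rows:
  rows: [0, 0.006, 0.0025, 0, 0, 0, 0, 0, 0.012, 0.0055, 0, 0, 0, 0, 0, 0.016, 0.009, 0, 0, 0, 0, 0, 0.02, 0.0125, 0, 0, 0, 0, 0, 0.024, 0.0175, 0, 0, 0, 0]

```text
time_s: 28.85
tcp_pos: [0.5734, 0.1115, 0.1338]
tcp_rot: [0.019, 3.141, 0.0]
contact_force: [-0.2, 0.3, 2.0]
width: -0.0004
```

>>> play_rows:
  rows: [0, 0.003, 0.003, 0, 0, 0, 0, 0, 0.006, 0.006, 0, 0, 0, 0, 0, 0.009, 0.009, 0, 0, 0, 0, 0, 0.011, 0.012, 0, 0, 0, 0, 0, 0.013, 0.014, 0, 0, 0, 0]

```text
time_s: 29.48
tcp_pos: [0.5736, 0.1232, 0.1199]
tcp_rot: [0.02, 3.141, -0.002]
contact_force: [-1.4, -5.9, 4.7]
width: -0.0001
```

```bash
python3 - <<'E'
from h import *
s=read_state();print(s["tcp_pos"],s["contact_force"],s["torque"],s["width"])
d=capture("scene");f=d["frame"];x,y=200,165
cv2.imwrite(f"pics/s17.png",cv2.resize(f[y:y+105,x:x+140],(800,600),interpolation=cv2.INTER_CUBIC))
E
```

```text
[0.57355783 0.12319678 0.11992351] [-1.44723816 -5.89882709  4.67460094] [-0.98092931  0.12100861 -0.01569305] -0.0001314624989139594
```

View pics/s17.png

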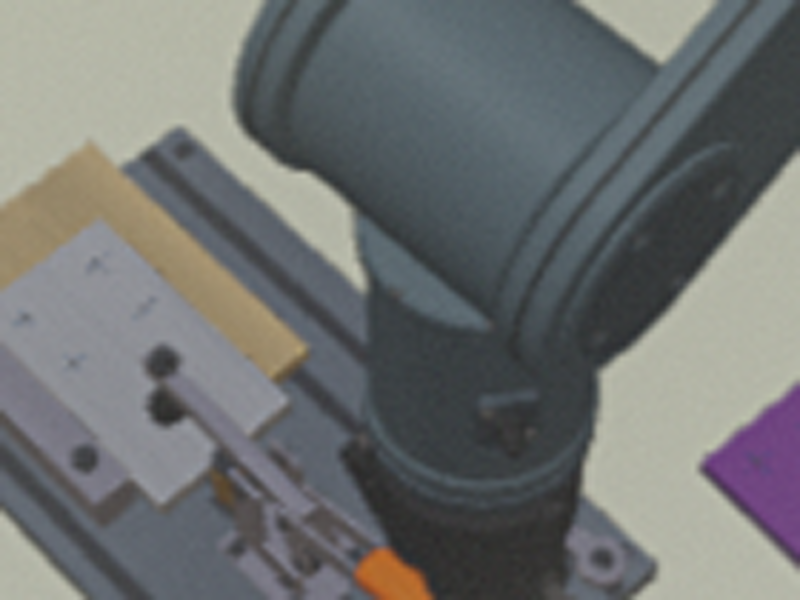

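>>> play_rows:
  rows: [0, -0.001, 0.002, 0, 0, 0, 0, 0, -0.001, 0.004, 0, 0, 0, 0, 0, -0.001, 0.006, 0, 0, 0, 0, 0, -0.001, 0.008, 0, 0, 0, 0, 0, -0.001, 0.01, 0, 0, 0, 0]

```text
time_s: 30.15
tcp_pos: [0.574, 0.1245, 0.1108]
tcp_rot: [0.02, 3.139, 0.004]
contact_force: [-0.6, 1.9, 6.3]
width: -0.0003
```

>>> play_rows:
  rows: [0, 0.001, 0.002, 0, 0, 0, 0, 0, 0.001, 0.004, 0, 0, 0, 0, 0, 0.002, 0.006, 0, 0, 0, 0, 0, 0.002, 0.007, 0, 0, 0, 0, 0, 0.002, 0.007, 0, 0, 0, 0]

```text
time_s: 30.78
tcp_pos: [0.5732, 0.1251, 0.1025]
tcp_rot: [-0.019, -3.141, -0.0]
contact_force: [0.3, -0.0, 2.5]
width: 0.0002
```

```bash
python3 - <<'E'
from h import *
s=read_state();print(s["tcp_pos"],s["contact_force"],s["torque"],s["width"])
d=capture("scene");f=d["frame"];x,y=200,165
cv2.imwrite(f"pics/s18.png",cv2.resize(f[y:y+105,x:x+140],(800,600),interpolation=cv2.INTER_CUBIC))
d=capture("top");f=d["frame"]
cv2.imwrite(f"pics/t18.png",cv2.resize(f[140:230,220:340],(800,600),interpolation=cv2.INTER_CUBIC))
E
```

```text
[0.57322474 0.12508702 0.10249032] [ 0.33656017 -0.04690414  2.47878217] [ 0.21585373 -0.08203831  0.00292374] 0.00016054719805186054
```

View pics/s18.png

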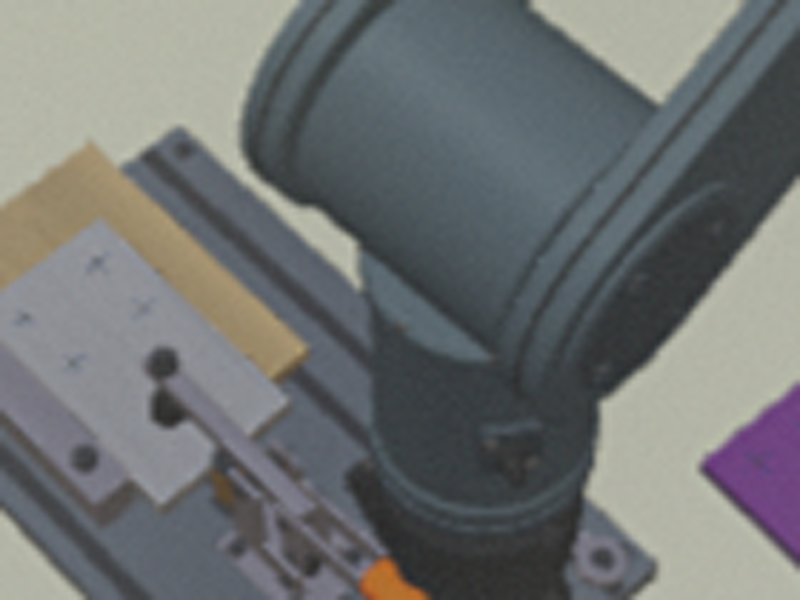

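View pics/t18.png

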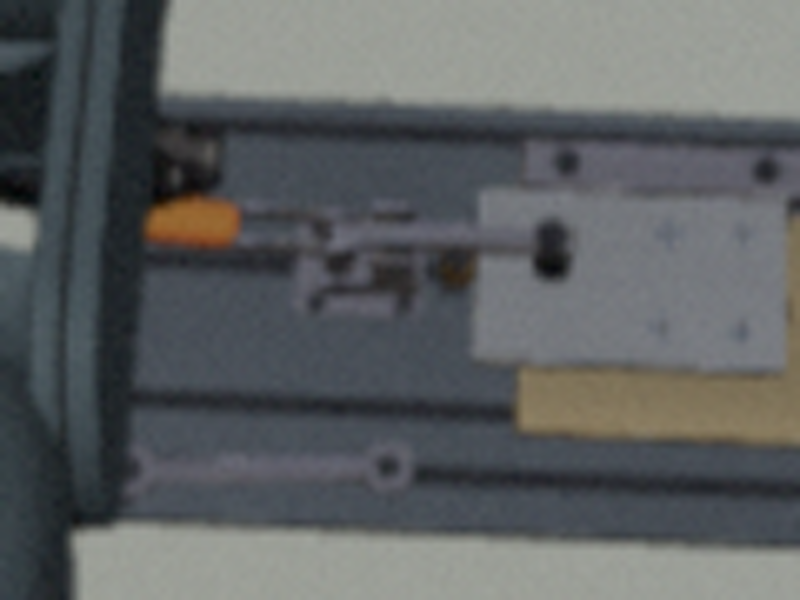

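>>> play_rows:
  rows: [0, 0.0005, 0.001, 0, 0, 0, 0, 0, 0.001, 0.002, 0, 0, 0, 0, 0, 0.001, 0.003, 0, 0, 0, 0, 0, 0.001, 0.004, 0, 0, 0, 0, 0, 0.001, 0.004, 0, 0, 0, 0]

```text
time_s: 31.5
tcp_pos: [0.5731, 0.1261, 0.0985]
tcp_rot: [-0.019, -3.141, -0.0]
contact_force: [-0.6, 0.1, 0.9]
width: 0.0002
```

>>> play_rows:
  rows: [0, 0, 0.001, 0, 0, 0, 0, 0, 0, 0.002, 0, 0, 0, 0, 0, 0, 0.003, 0, 0, 0, 0, 0, 0, 0.004, 0, 0, 0, 0, 0, 0, 0.004, 0, 0, 0, 0]

```text
time_s: 32.12
tcp_pos: [0.5733, 0.126, 0.0947]
tcp_rot: [-0.019, -3.141, 0.0]
contact_force: [-0.1, -0.0, -0.2]
width: 0.0002
```

>>> play_rows:
  rows: [0, 0, 0.001, 0, 0, 0, 0, 0, 0, 0.002, 0, 0, 0, 0, 0, 0, 0.003, 0, 0, 0, 0, 0, 0, 0.004, 0, 0, 0, 0, 0, 0, 0.004, 0, 0, 0, 0]

```text
time_s: 32.75
tcp_pos: [0.5733, 0.126, 0.0907]
tcp_rot: [-0.02, -3.141, -0.0]
contact_force: [0.1, 0.2, -0.8]
width: -0.0
```

>>> play_rows:
  rows: [0, 0, 0.0005, 0, 0, 0, 0, 0, 0, 0.001, 0, 0, 0, 0, 0, 0, 0.0015, 0, 0, 0, 0, 0, 0, 0.002, 0, 0, 0, 0, 0, 0, 0.002, 0, 0, 0, 0]

```text
time_s: 33.38
tcp_pos: [0.5734, 0.126, 0.0887]
tcp_rot: [-0.019, -3.141, 0.0]
contact_force: [-0.7, 0.3, -0.5]
width: 0.0001
```

>>> play_rows:
  rows: [0, 0, -0.02, 0, 0, 0, 0, 0, 0, -0.06, 0, 0, 0, 0, 0.02, 0.03, -0.11, 0, 0, 0, 0, 0.06, 0.08, -0.15, 0, 0, 0, 0, 0.1, 0.12, -0.16, 0, 0, 0, 0]

```text
time_s: 34.0
tcp_pos: [0.4802, 0.2433, 0.2496]
tcp_rot: [0.022, 3.137, 0.002]
contact_force: [-0.3, 0.3, -0.9]
width: 0.0005
```

>>> play_rows:
  rows: [0.03, 0.045, 0, 0, 0, 0, 0, 0.06, 0.09, 0, 0, 0, 0, 0, 0.09, 0.135, 0, 0, 0, 0, 0, 0.12, 0.18, 0, 0, 0, 0, 0, 0.15, 0.22, 0, 0, 0, 0, 0]

```text
time_s: 34.62
tcp_pos: [0.3312, 0.4656, 0.2472]
tcp_rot: [0.019, 3.141, 0.001]
contact_force: [0.5, -0.4, -0.7]
width: 0.0003
```

```bash
python3 - <<'E'
from h import *
s=read_state();print(s["tcp_pos"],s["contact_force"])
d=capture("scene");f=d["frame"];x,y=180,180;cv2.imwrite("pics/sfull.png",f)
cv2.imwrite(f"pics/s19.png",cv2.resize(f[y:y+105,x:x+140],(800,600),interpolation=cv2.INTER_CUBIC))
d=capture("top");f=d["frame"];cv2.imwrite("pics/tfull.png",f)
cv2.imwrite(f"pics/t19.png",cv2.resize(f[140:230,230:350],(800,600),interpolation=cv2.INTER_CUBIC))
E
```

```text
[0.3311523  0.46557209 0.24719818] [ 0.4864334  -0.35893366 -0.69984687]
```

View pics/s19.png

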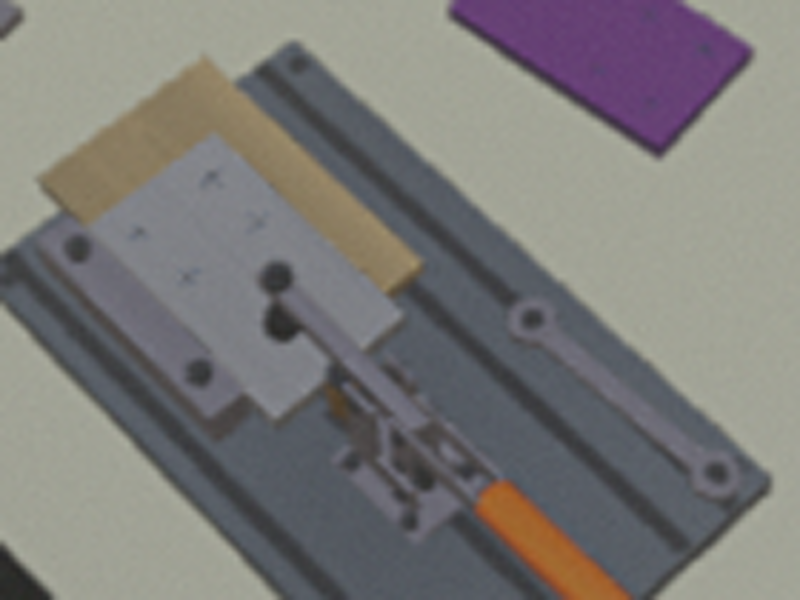

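View pics/t19.png

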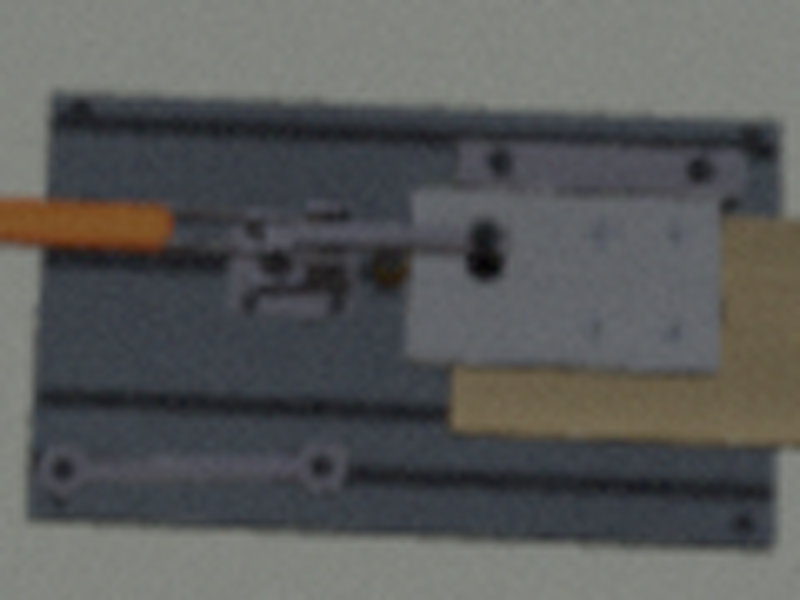

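```bash
python3 - <<'E'
from h import *
ds=capture("scene");dt=capture("top")
o=[]
for d in(ds,dt):
    h=cv2.cvtColor(d["frame"],cv2.COLOR_BGR2HSV); m=cv2.inRange(h,(3,150,60),(20,255,255))
    k,l,st,ce=cv2.connectedComponentsWithStats(m)
    c=[(st[i],ce[i]) for i in range(1,k) if st[i,4]>60]; print(c)
for n,y in(("end",.1475),("base",.0635)):
  for z in(.08,.0895,.1): print(n,z,proj(ds,(.573,y,z)).round(1),proj(dt,(.573,y,z)).round(1))
f=ds["frame"];cv2.imwrite("pics/s20.png",cv2.resize(f[240:300,235:315],(800,600),interpolation=cv2.INTER_CUBIC))
f=dt["frame"];cv2.imwrite("pics/t20.png",cv2.resize(f[155:200,205:265],(800,600),interpolation=cv2.INTER_CUBIC))
E
```

```text
[(array([77, 17, 21, 16, 64], dtype=int32), array([85.90625, 25.5625 ])), (array([ 34,  36,  33,  20, 162], dtype=int32), array([50.95061728, 45.24691358])), (array([ 62,  98,  35,  25, 142], dtype=int32), array([ 78.96478873, 110.09859155])), (array([264, 265,  27,  26, 241], dtype=int32), array([276.70954357, 277.16182573]))]
[(array([172, 116,  13,  16, 100], dtype=int32), array([178.51, 124.54])), (array([227, 170,  29,   8, 165], dtype=int32), array([241.20606061, 173.4       ]))]
end 0.08 [288.2 289.1] [226.7 173.1]
end 0.0895 [288.3 287.6] [226.3 172.2]
end 0.1 [288.5 285.9] [225.8 171.3]
base 0.08 [263.8 265.8] [255.6 173.9]
base 0.0895 [263.8 264.2] [255.4 173. ]
base 0.1 [263.7 262.4] [255.2 172.1]
```

View pics/s20.png

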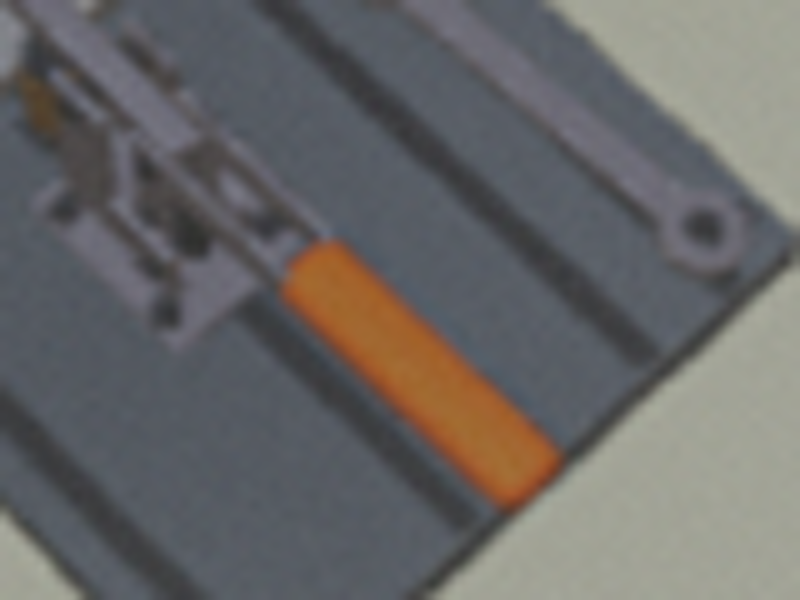

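View pics/t20.png

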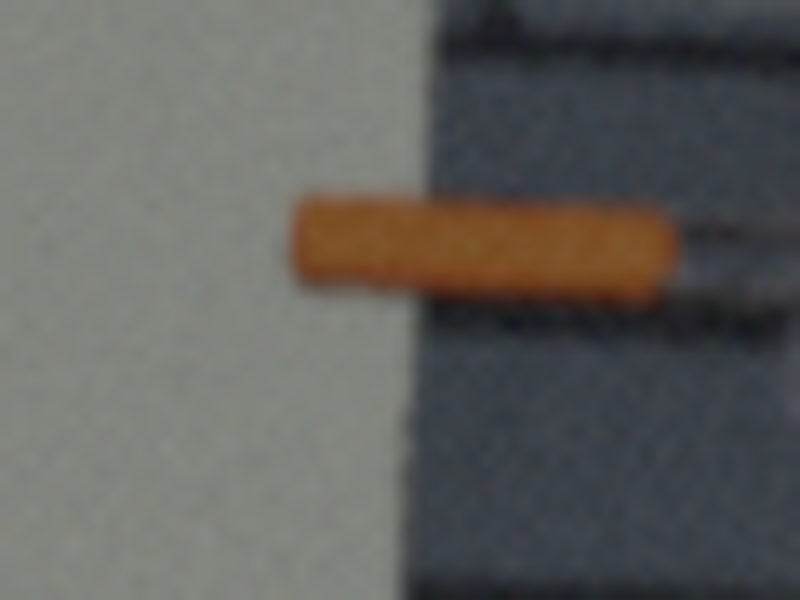

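View pics/tfull.png

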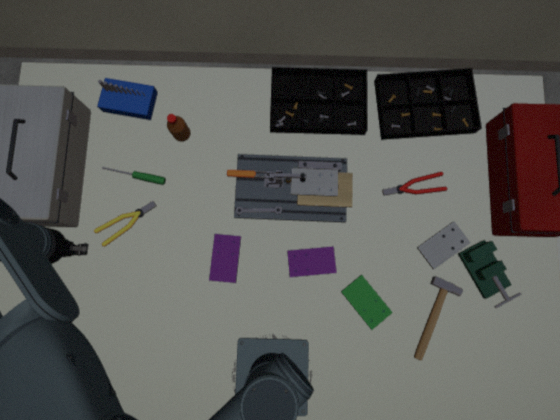

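```bash
python3 - <<'E'
from h import *
print(close_job(), read_state()["time_s"])
E
```

```text
the job is handed in; nothing more can be done
the job is handed in; nothing more can be done
```

The blank is home against the fence and stop pin, the clamp is closed, and I handed the job in at about 35 s of the 67 s allowed.

**What I did**
- **Blank:** I slid it flat against the fence with two fingertips, then pushed its right end until the left end met the pin. A last gentle push re-seated it against the fence. The highest force readings after each move were about 10 N.
- **Clamp:** I pushed the orange handle along its arc until it went over centre and dropped away from the finger. The highest force reading there was about 8 N. I then moved the arm well clear.

**Last checks**
- **Blank position:** In both camera views the rear edge is flush with the fence and the left end is at the pin.
- **Handle:** It lies level. In the scene picture its end appears within about a pixel of the closed position. The fingertip also went down to 88.7 mm without touching it, where a handle still before centre would have been in the way.
- **Bystanders:** They look unmoved in the top view. I compared that by eye and did not measure it.

**Not confirmed**
- **Foot pressure:** I could not measure the foot's 12 N directly. I infer it from the clamp having snapped past centre.
- **1.5 mm tolerance:** Pictures alone can't settle it, since the calibration is only good to about 2 mm. I relied on feeling firm contact at the fence and pin, before the clamp was closed.

No check failed or disagreed with another.

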